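# Vent the vacuum desiccator and set out the swab tubes

## Task

Let the vacuum desiccator up to air and set its dried swabs out for reading: unscrew the small knurled lock nut on the valve to its stop, then press the freed valve pin right down for about a second so that the cover comes free, and swing the clear cover well up so that it stays open. Take out every swab tube and stand it in the steel cup, cap up, foot on the cup's floor, then shut the cover again and screw the lock nut back down to where it stops. The cup stays upright on the table, and none of the bottles and pots nearby is knocked over.

Things in the scene. Friction and masses are not known exactly. Their poses are not given: they have to be found in the camera images.
- desiccator: bench vacuum desiccator, fixed. Origin on the table under the middle of its 120 mm depth; x to the back, y left, z up. White tray, rim 50 high, x -60 to 60, y -51 to 126, under a hinged clear cover; at the right end a white housing 70 high, y -131 to -51, with a gauge and the valve. Tube places at y 105, 60, 15, -30, tube feet at x 36, z 18
- nut_mid (a point): middle of the knurled brass lock nut, 14 diameter and 10 high, on the upright valve on the housing. The nut's underside is 22 above the housing's top, on a 10 diameter stem with a 26 diameter flange 4 high; the valve pin comes up through the nut; lengths in mm
- lock_nut (a joint): turn of the lock nut, rad: 0 tight, grows anticlockwise seen from above (unscrewing), stop at 3.8; starts at 0 to 0.5. Coarse right-hand thread: the nut climbs 8 mm a turn and stays on the pin; needs about 0.05 N m and stays where left. Screwed down it stands on the stem and keeps the pin from going in
- pin_tip (a point): top of the valve pin's round steel head, 8 diameter, 12 above the tight nut's top (22 above the nut's underside); moves with the pin; lengths in mm
- valve_pin (a joint): how far the pin is pressed down, m: 0 up, 0.0035 full stroke; return spring, 2 N rising to 5 N at the end of the stroke. The nut goes down with it, so the full stroke is free only when the nut is unscrewed by about 2.6 rad or more. Pressing it right down lets air in; until then the cover is held shut
- cover (a joint): opening of the clear cover, rad: 0 = shut, stop at 1.6 (just past upright); the front edge with the handle swings up and back. Stiff hinge: it stays where it is left; about 4 N at the handle moves it.
- cover_handle (a point): middle of the cover's handle: a round steel bar, 10 diameter, 96 long, level and parallel to the desiccator's y, 44 in front of the cover's front face (98 above the table when shut). The cover's top is 116 above the table when shut; lengths in mm
- cover_hinge (a point): middle of the cover's hinge line at the back of the tray, 50 above the table; the line runs along the desiccator's y. The handle moves round it on a radius of 171; lengths in mm
- tube1: white swab tube, 112 mm long: barrel 15 diameter, ribbed grey cap 17 diameter over the top 22; 25 g; origin: centre of its flat foot, z axis towards the cap. Starts leaning on the sloping rest in the desiccator, 40 degrees from upright, cap up and to the front, foot on a stop strip, upper 44 free of the rest; lifts out along its axis. Two or three of the four tubes are present
- tube2: white swab tube, 112 mm long: barrel 15 diameter, ribbed grey cap 17 diameter over the top 22; 25 g; origin: centre of its flat foot, z axis towards the cap. Starts leaning on the sloping rest in the desiccator, 40 degrees from upright, cap up and to the front, foot on a stop strip, upper 44 free of the rest; lifts out along its axis. Two or three of the four tubes are present
- tube3: white swab tube, 112 mm long: barrel 15 diameter, ribbed grey cap 17 diameter over the top 22; 25 g; origin: centre of its flat foot, z axis towards the cap. Starts leaning on the sloping rest in the desiccator, 40 degrees from upright, cap up and to the front, foot on a stop strip, upper 44 free of the rest; lifts out along its axis. Two or three of the four tubes are present
- tube4: white swab tube, 112 mm long: barrel 15 diameter, ribbed grey cap 17 diameter over the top 22; 25 g; origin: centre of its flat foot, z axis towards the cap. Starts leaning on the sloping rest in the desiccator, 40 degrees from upright, cap up and to the front, foot on a stop strip, upper 44 free of the rest; lifts out along its axis. Two or three of the four tubes are present
- cup: loose straight steel cup, 60 outside diameter, 54 inside, 80 high, floor 5 thick, 0.45 kg, upright on the table. Origin: centre of the underside; lengths in mm
- cup_in (a point): centre of the cup's inner floor, 5 above its underside; its z axis points up out of the cup; lengths in mm
- dropper_bottle: bystander: white dropper bottle, 36 diameter, 106 high; origin: centre of the underside; lengths in mm
- amber_bottle: bystander: small amber bottle with black cap, 29 diameter, 61 high; origin: centre of the underside. Behind and left of it stands the fixed microscope, 480 high, its head overhanging towards the robot: keep the arm clear of it, also on the way from the start; lengths in mm
- specimen_pot: bystander: specimen pot with red lid, 49 diameter, 58 high; origin: centre of the underside. Behind and above it is a fixed wall shelf with boxes: right of y = 0.05 m, front edge at x = 0.67 m, 0.53 to 0.73 m above the table: keep wrist and forearm in front of it; lengths in mm
Not all that is in view belongs to the job. Several things have the shape of the cup; the one meant has the colours described above.

How it is judged (in metres and radians):
On the way, in this order (a step that is already met when the one before it is completed fails the run):
1. the lock nut is unscrewed by at least 3.2 rad (value of joint lock_nut above 3.2 rad), for 0.2 s.
2. the valve pin is held down by 2.8 mm or more for 0.6 s (value of joint valve_pin above 0.0028 m), for 0.6 s.
3. the cover is open by 1.0 rad or more (value of joint cover above 1 rad), for 0.2 s.
4. every tube that was in the desiccator stands in the cup (horizontal distance between each of tube1, tube2, tube3, tube4 and cup_in below 0.028 m and z of each of tube1, tube2, tube3, tube4 in the frame of cup_in below 0.012 m and angle between each of tube1, tube2, tube3, tube4's own z axis and vertical below 0.6 rad), for 0.2 s.
At the end, for the whole second after the job is handed in: Every tube present stands at rest in the cup: foot within 28 mm of the middle of its floor and less than 12 mm above it, cap up, leaning less than 0.6 rad; cover shut to within 0.06 rad; lock nut within 0.6 rad of tight; cup upright on the table (within 0.1 rad, 10 mm) (all of step 4 and linear speed of each of tube1, tube2, tube3, tube4 below 0.03 m/s and value of joint cover below 0.06 rad and value of joint lock_nut below 0.6 rad and angle between cup's own z axis and vertical below 0.1 rad and height (world z) of cup between -0.01 and 0.01 m); the robot touches nothing.
It fails at once if a bottle or the specimen pot is knocked over (0.5 rad) (angle between any of dropper_bottle, amber_bottle, specimen_pot's own z axis and vertical above 0.5 rad).
It fails at once if the cup is tipped over (0.6 rad) (angle between cup's own z axis and vertical above 0.6 rad).
Of tube1, tube2, tube3, tube4 only 2 to 3 are there at a start; the rules pass over those that are not, and their reading is None.
At some moment in a run one of cup may be knocked a few centimetres aside while the robot is not near it.
It also fails if it takes over 210 s, if anything falls off the work surface, if the arm or the gripper's body presses on something with over 40 N, if the wrist force passes 120 N, or if a joint passes its speed limit or range.

## Robot

A 6-joint arm with a two-finger parallel gripper is mounted at the origin on a cart in front of the work surface, level with it; the furniture and walls round the work are solid. World frame = base frame: x ahead of the robot, y to its left, z up, the work surface at z = 0. Lengths are in mm, angles in rad, forces in N, time in s.
With the tool pointing down it reaches from about 275 to 725 mm from the base axis. Payload 5.6 kg.
Tool frame: the origin (TCP) lies at the very end of the fingers, on their centre line; the grasp point (between the pads) lies 19 mm behind it; z points along the fingers, y is the line along which they close (so a half turn about z gives the same grasp; the last joint's range is limited). The gripper opens to 85 mm and grips with 20 to 120 N. Pads are 22 mm wide; open, the fingers measure 114 mm over their backs; the gripper's body (76 mm by 85 mm) begins 54 mm behind the grasp point. The pads swing forward as they close: fully open they stand 13 mm farther back than shut.
Start: joints at [-0.827, 0.255, 0.108, 0, -1.424, -0.285], TCP at [243.597, -493.106, 231.283] pointing down, gripper open.
Joint ranges: [-2.95, 2.95], [-1.21, 1.97], [-1.09, 1.5], [-2.87, 1.71], [-2.94, -0.07], [-3.05, 3.05]. Speed limits (rad/s): [2.57, 2.57, 3.14, 3.14, 3.14, 3.14].

## Interface

Orientations are given as a unit quaternion [w, x, y, z].
In Python, from workcell import bot gives the robot as it stands. The module is installed in compiled form; this text tells all that it offers.
- The arm moves only by the tool jog_arm, never from a script. Its arguments are lists of equal length, an entry for each row: "fingers": the gripper's target within -1 to 1 (fully open at 1, half-way at 0, shut at -1); "slide": the shift along the tool's x, y, z in cm, a list of three; "spin": the turn about the tool's z in degrees. A call has 1 to 12 rows; each row shifts and turns the commanded pose from where the row before left it, along the tool's axes as they then stand; what a row does not reach is not made up. A row lasts 1/10 s, in which the tool goes at most 50 mm and 8.59 degrees, less where a joint would pass 70% of its speed; a pose out of reach is approached as far as the arm can. A call with a gripper value outside its range is refused whole. The fingers move at their own pace and stop on an object; "newtons" is the grip in N (left out, the last holds). Time passes only in rows, so rows that do not move let the fingers close. It gives the time, the measured TCP pose, the force, the opening and the grip force at its end, in the units of the state.
- bot.sense(): the state, without advancing time (a new reading comes with each control period).
- bot.read_camera(name): name is "side" or "top"; returns (picture, depth): 480x640x3 uint8, red, green, blue; 480x640 float32, mm along the optical axis (not along the pixel's ray), 0 where there is no reading.
- bot.camera_model(name): a dict with "fov_y" (degrees; the focal length in pixels is half the picture's height over the tangent of half this angle, whatever the lens; pixels are square), "cx", "cy" (the principal point, pixels), "dist_coeffs" ([k1, k2, p1, p2, k3] as OpenCV has them; the pictures are not rectified), "cam_to_world" (4x4, takes a point from camera to world coordinates). Camera axes: x right, y up, looking along -z (the intrinsics and any distortion apply to the point x, -y, -z); pixel columns grow to the right and rows downward; lengths in mm; the calibration is good to about 2 mm. A picture is of the moment at which its call begins. camera_model takes no time and is no camera call.
- bot.close_job(): hands the job in; it is judged then, once.
The state is a dict: "t": time; "joints": joint angles; "joint_vel": joint speeds; "effort": joint torques, N m; "position": TCP position; "tool_rot": TCP orientation; "wrist_force": force on the tool from outside, world axes, zero at the start; "torque": the same for the moment, N m; "finger_gap": finger opening in mm; "gripper_force": force on a finger pad.
Only numpy, scipy, OpenCV 4.12 (cv2) and the standard library are available. Lean on these libraries where they do the work, as an engineer would, in place of code of your own. Each camera call takes 0.05 s, during which the arm holds its last target. There are 200 camera calls.

## Working session

There is one attempt and no reset: what is moved stays moved. The work goes in short steps, Python scripts to look and compute and a tool call to move; the robot and the scene stay as the last step left them, time stands still between calls to the robot, and variables do not carry over. Pictures are saved under pics/ and viewed, at most 14 in all, crops included, and the job is handed in when it is done.

Besides the shell and the picture viewer there is one more tool, called after "Request:" as name(argument=value, ...) on one line, values as JSON. jog_arm: Moves the arm, as the interface text tells. Its arguments: {"type":"object","properties":{"fingers":{"type":"array"},"slide":{"type":"array"},"spin":{"type":"array"},"newtons":{"type":"number"}},"required":["fingers","slide","spin"]}

```bash
mkdir -p pics; cat > h.py <<'E'
import numpy as np, cv2
from workcell import bot
def snap(n,f=None):
    p,d=bot.read_camera(n)
    if f: cv2.imwrite('pics/'+f,p[:,:,::-1])
    return p,d
def K(m): 
    f=240/np.tan(np.radians(m['fov_y'])/2); return np.array([[f,0,m['cx']],[0,f,m['cy']],[0,0,1.]])
def rays(n,uv):
    m=bot.camera_model(n); q=cv2.undistortPoints(np.array(uv,float).reshape(-1,1,2),K(m),np.array(m['dist_coeffs'],float)).reshape(-1,2)
    T=np.array(m['cam_to_world']); d=np.c_[q[:,0],-q[:,1],-np.ones(len(q))]
    return T[:3,3],d@T[:3,:3].T
def plane(n,uv,z):
    o,d=rays(n,uv); return o+d*((z-o[2])/d[:,2])[:,None]
def depthpt(n,uv,d):
    o,r=rays(n,uv); uv=np.array(uv).reshape(-1,2).astype(int)
    return o+r*d[uv[:,1],uv[:,0]][:,None]
def two(uva,uvb,a='side',b='top'):
    o1,d1=rays(a,[uva]);o2,d2=rays(b,[uvb]);A=np.c_[d1[0],-d2[0]]
    s=np.linalg.lstsq(A,o2-o1,rcond=None)[0];p=o1+s[0]*d1[0];q=o2+s[1]*d2[0]
    return (p+q)/2,np.linalg.norm(p-q)
def proj(n,P):
    m=bot.camera_model(n);T=np.linalg.inv(np.array(m['cam_to_world']));P=np.atleast_2d(P)@T[:3,:3].T+T[:3,3]
    return cv2.projectPoints(P*[1,-1,-1],np.zeros(3),np.zeros(3),K(m),np.array(m['dist_coeffs'],float))[0].reshape(-1,2)
E
python3 - <<'E'
from h import *
for n in('side','top'):
    p,d=snap(n,n+'0.png');m=bot.camera_model(n);np.save(n+'d.npy',d);np.save(n+'p.npy',p)
    print(n,m)
print(bot.sense())
E
```

```text
side {'fov_y': 55.53023132916758, 'cx': 318.2533104577485, 'cy': 239.61499948808526, 'dist_coeffs': array([0.00460413, 0.        , 0.        , 0.        , 0.        ]), 'cam_to_world': array([[-9.13214620e-01, -3.18424227e-01,  2.54253948e-01,
         7.62074454e+02],
       [ 4.07476136e-01, -7.15927041e-01,  5.66931805e-01,
         5.55210275e+02],
       [ 1.50245466e-03,  6.21332829e-01,  7.83545314e-01,
         8.60121589e+02],
       [ 0.00000000e+00,  0.00000000e+00,  0.00000000e+00,
         1.00000000e+00]])}
top {'fov_y': 42.317214160050625, 'cx': 316.7980213999249, 'cy': 238.68984513590587, 'dist_coeffs': array([0.02862447, 0.        , 0.        , 0.        , 0.        ]), 'cam_to_world': array([[ 2.37525245e-02,  9.86701369e-01, -1.60798715e-01,
         3.56422339e+02],
       [-9.99615927e-01,  2.57377930e-02,  1.02744215e-02,
        -1.43296869e+00],
       [ 1.42763898e-02,  1.60492914e-01,  9.86933741e-01,
         1.13680289e+03],
       [ 0.00000000e+00,  0.00000000e+00,  0.00000000e+00,
         1.00000000e+00]])}
{'t': 0.1, 'joints': array([-8.27384323e-01,  2.55680731e-01,  1.07132921e-01, -4.07819506e-04,
       -1.42393921e+00, -2.84634044e-01]), 'joint_vel': array([ 0.00167138, -0.00118606,  0.00311228,  0.00107285, -0.00120853,
        0.00022779]), 'effort': array([-4.14645197e-03, -3.87602484e+01,  2.38471538e+01,  5.37806377e+00,
       -3.82463622e-03,  7.71616669e-06]), 'position': array([ 243.42508257, -492.69030004,  230.49178575]), 'tool_rot': array([-2.40017792e-04, -2.27353243e-01,  9.73811967e-01,  8.35273013e-04]), 'wrist_force': array([ 1.13625661,  0.06928329, -0.99991567]), 'torque': array([ 0.02236356,  0.02520037, -0.05747711]), 'gripper_force': 0.0, 'finger_gap': 85.69820583351398}
```

View pics/side0.png

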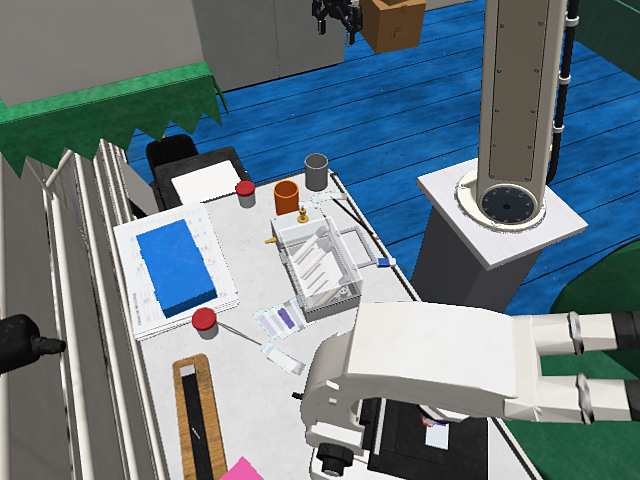

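View pics/top0.png

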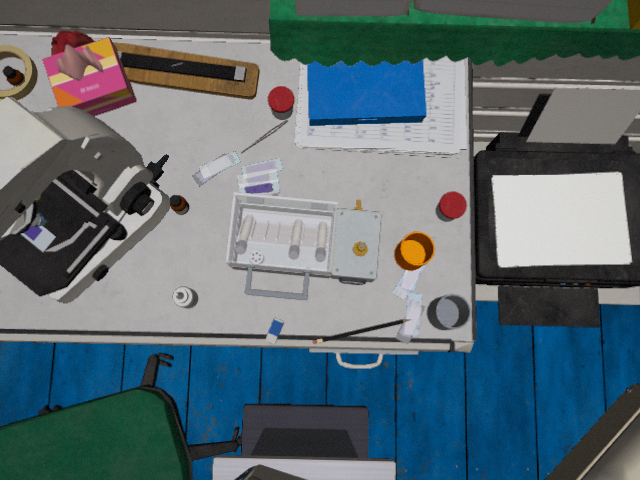

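The steel cup is the grey one (top 448,312; side 316,170), the orange one at 414,250 is a decoy. The desiccator is at about (305,237) in top, with tubes at u≈245, 295 and 320 and the nut at (361,249).

```bash
python3 - <<'E'
from h import *
p=np.load('topp.npy');cv2.imwrite('pics/t1.png',cv2.resize(p[185:335,220:480,::-1],None,fx=3,fy=3,interpolation=cv2.INTER_CUBIC))
p=np.load('sidep.npy');cv2.imwrite('pics/s1.png',cv2.resize(p[145:325,230:410,::-1],None,fx=3.3,fy=3.3,interpolation=cv2.INTER_CUBIC))
d=np.load('topd.npy')
for uv in [(448,312),(340,218),(376,215),(376,265),(338,270),(361,249),(277,295),(182,295),(179,204),(452,205)]: print(uv,depthpt('top',[uv],d)[0].round(1))
print(proj('top',[[243,-493,231]]))
E
```

```text
(448, 312) [ 412.1 -254.5    6.1]
(340, 218) [568.7 -52.5  66.9]
(376, 215) [ 575.  -115.4   70.4]
(376, 265) [ 486.8 -116.2   69.7]
(338, 270) [476.8 -50.7  65.8]
(361, 249) [509.1 -87.1 103.4]
(277, 295) [428.3  51.7 102.7]
(182, 295) [425.8 212.8  83.7]
(179, 204) [590.1 234.8  48.3]
(452, 205) [ 600.2 -253.    54.1]
[[655.43440822 430.83125117]]
```

View pics/t1.png

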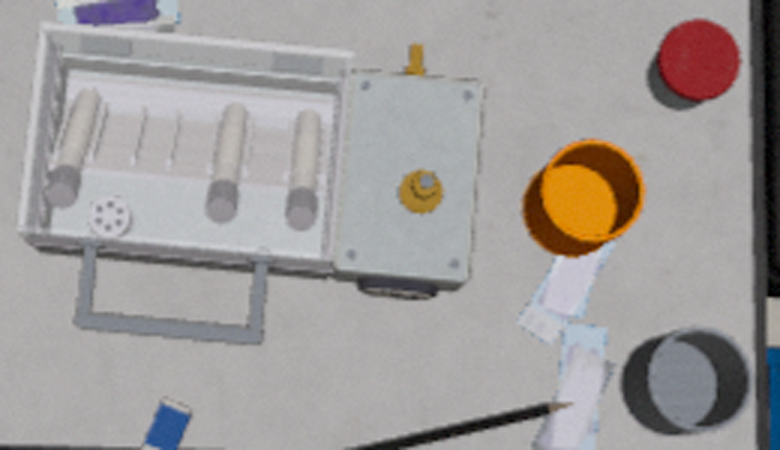

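View pics/s1.png

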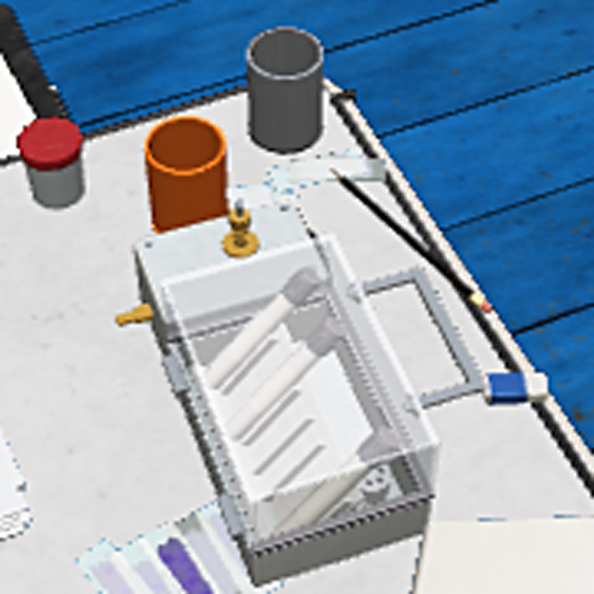

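Top: pin tip is at about (362.7,244.7), the handle bar from (246.7,292) to (306,297.5), the cup rim centre at (448.7,312), and three tubes. Side: pin tip at (302.4,206.5), handle bar ends at (358,227) and (375.5,263).

```bash
python3 - <<'E'
from h import *
T=lambda u,v:(220+u/3,185+v/3)
S=lambda u,v:(230+u/3.3,145+v/3.3)
np.set_printoptions(suppress=True,precision=1)
for n,a,b in [('pin',(239,203),(428,179)),('hR',(423,272),(260,338)),('hL',(480,390),(79,321)),('cupin',(285,57),(686,381)),('capR',(307,281),(303,212)),('capM',(322,330),(223,207)),('capL',(378,440),(62,192))]:
    print(n,*two(S(*a),T(*b)))
c=plane('top',[T(366,86),T(468,95),T(352,255),T(455,263)],70);print(c,c.mean(0))
# fit edges
print('outer corners',plane('top',[T(482,82),T(468,290)],70))
E
```

```text
pin [514.1 -88.3 110.7] 3.2776585426090663
hR [422.9   4.2  95.4] 6.668678156190202
hL [431.8 104.4  93.6] 2.3558064581220766
cupin [ 409.7 -240.4   77.4] 2.539140358697927
capR [495.4 -19.   95.7] 4.046764333385512
capM [500.3  24.2  95.2] 3.5032132217211625
capL [505.8 115.4  96.9] 2.2168926974305663
[[ 575.9  -55.7   70. ]
 [ 572.1 -115.5   70. ]
 [ 476.3  -49.4   70. ]
 [ 473.2 -108.8   70. ]] [524.4 -82.3  70. ]
outer corners [[ 580.1 -123.6   70. ]
 [ 457.8 -116.4   70. ]]
```

Request:
jog_arm(fingers=[-0.3,-0.3,-0.3,-0.3,-0.3,-0.3,-0.3], slide=[[0,0,0],[0,0,0],[0,0,0],[0,0,0],[0,0,0],[0,0,0],[0,0,0]], spin=[8,8,8,8,8,8,7], newtons=30)

```text
t: 0.8
position: [243.5, -492.8, 230.7]
tool_rot: [-0.0, 0.251, 0.968, 0.0]
wrist_force: [0.2, -0.7, -0.6]
finger_gap: 29.7
gripper_force: 0.0
```

```bash
cat >> h.py <<'E'
def go(x,y,z,dspin=0):
    "slide (cm, tool axes after a spin of dspin deg) to reach world point"
    from scipy.spatial.transform import Rotation as R
    s=bot.sense();q=s['tool_rot'];r=R.from_quat([q[1],q[2],q[3],q[0]])*R.from_euler('z',dspin,degrees=True)
    v=r.inv().apply(np.array([x,y,z])-s['position'])/10;n=int(np.ceil(np.linalg.norm(v)/4.5))
    print('total',v.round(2),'rows',n,'each',(v/n).round(3))
def st():
    from scipy.spatial.transform import Rotation as R
    s=bot.sense();q=s['tool_rot'];M=R.from_quat([q[1],q[2],q[3],q[0]]).as_matrix()
    print('t',s['t'].__round__(2),'pos',s['position'].round(1),'yawx',np.degrees(np.arctan2(M[1,0],M[0,0])).round(1),'yawy',np.degrees(np.arctan2(M[1,1],M[0,1])).round(1),'j',s['joints'].round(2),'F',s['wrist_force'].round(1),'T',s['torque'].round(3),'gap',s['finger_gap'].round(1),'gf',round(float(s['gripper_force']),1))
def L(x,y,yaw=-4,o=(530.7,8.5)):
    c,s=np.cos(np.radians(yaw)),np.sin(np.radians(yaw));return np.array([o[0]+c*x-s*y,o[1]+s*x+c*y])
E
python3 -c "
from h import *
st();go(514,-88.3,180)"
```

```text
Traceback (most recent call last):
  File "h.py", line 34, in st
    print('t',s['t'].__round__(2),'pos',s['position'].round(1),'yawx',np.degrees(np.arctan2(M[1,0],M[0,0])).round(1),'yawy',np.degrees(np.arctan2(M[1,1],M[0,1])).round(1),'j',s['joints'].round(2),'F',s['wrist_force'].round(1),'T',s['torque'].round(3),'gap',s['finger_gap'].round(1),'gf',round(float(s['gripper_force']),1))
                                                                                                                                                                                                                                                                 ^^^^^^^^^^^^^^^^^^^^^
AttributeError: 'float' object has no attribute 'round'
```

```bash
sed -i "s/s\['finger_gap'\].round(1)/round(s['finger_gap'],1)/" h.py
python3 -c "
from h import *
st();go(514,-88.3,180)"
```

```text
t 0.8 pos [ 243.5 -492.8  230.7] yawx 151.0 yawy 61.0 j [-0.83  0.26  0.11 -0.   -1.42 -1.25] F [ 0.2 -0.7 -0.6] T [-0.038  0.021 -0.043] gap 29.7 gf 0.0
total [-4.03 48.49  5.1 ] rows 11 each [-0.366  4.408  0.464]
```

Request:
jog_arm(fingers=[-0.3,-0.3,-0.3,-0.3,-0.3,-0.3,-0.3,-0.3,-0.3,-0.3,-0.3,-0.3], slide=[[-0.366,4.408,0],[-0.366,4.408,0],[-0.366,4.408,0],[-0.366,4.408,0],[-0.366,4.408,0.5],[-0.366,4.408,0.5],[-0.366,4.408,0.5],[-0.366,4.408,0.5],[-0.366,4.408,0.5],[-0.366,4.408,0.5],[-0.366,4.408,0.5],[0,0,0]], spin=[0,0,0,0,0,0,0,0,0,0,0,0])

```text
t: 2.0
position: [513.2, -83.4, 194.4]
tool_rot: [-0.001, 0.246, 0.969, 0.0]
wrist_force: [-1.0, -0.2, 0.0]
finger_gap: 29.9
gripper_force: 0.0
```

```bash
python3 - <<'E'
from h import *
st();p,d=snap('side','s2.png');P,D=snap('top','t2.png')
a=cv2.resize(p[150:260,250:390,::-1],None,fx=4,fy=4,interpolation=cv2.INTER_CUBIC);b=cv2.resize(P[180:290,310:370,::-1],None,fx=4,fy=4,interpolation=cv2.INTER_CUBIC)
cv2.imwrite('pics/c2.png',np.hstack([a,b]))
s=bot.sense()['position'];print(proj('side',[s]),proj('top',[s]))
E
```

```text
t 2.0 pos [513.2 -83.4 194.4] yawx 151.5 yawy 61.5 j [ 0.14  0.21 -0.04 -0.   -1.32 -2.21] F [-1.  -0.2  0. ] T [-0.064  0.14  -0.019] gap 29.9 gf 0.0
[[301.96923147 179.00148881]] [[365.61478722 238.66497742]]
```

View pics/c2.png

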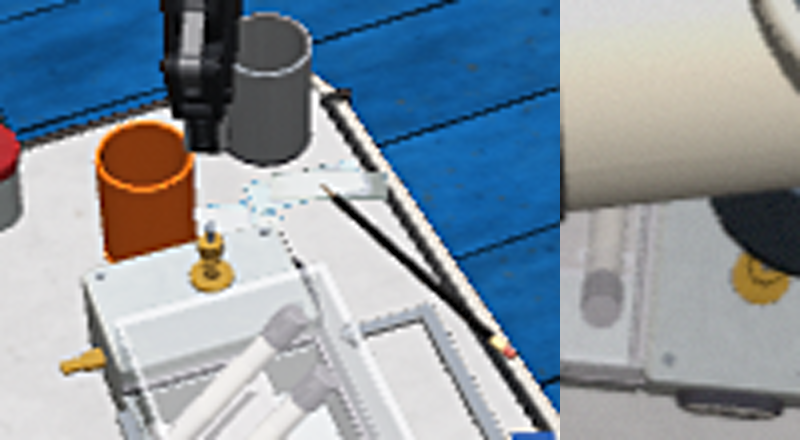

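```bash
python3 - <<'E'
from h import *
print(plane('top',[(362.7,244.7)],114),plane('side',[(302.4,206.6)],114))
p=np.load('topp.npy').astype(int);s=np.load('sidep.npy').astype(int)
for n,q,r in(('top',p,(235,260,345,376)),('side',s,(200,228,290,315))):
    c=q[r[0]:r[1],r[2]:r[3]];m=(c[:,:,0]-c[:,:,2]>60)
    v,u=np.nonzero(m);u=u+r[2];v=v+r[0];print(n,u.min(),u.max(),v.min(),v.max(),u.mean(),v.mean())
    for row in range(v.min(),v.max()+1): k=u[v==row];print(row,k.min(),k.max(),end='; ')
# flange centre z=74
E
```

```text
[[514.89738685 -88.96901269 114.        ]] [[514.01688917 -84.183097   114.        ]]
top 353 366 242 255 359.3925925925926 249.0962962962963
242 358 363; 243 356 360; 244 355 359; 245 354 365; 246 354 366; 247 353 366; 248 353 366; 249 353 366; 250 353 366; 251 354 366; 252 354 366; 253 355 365; 254 356 364; 255 358 362; side 290 307 200 222 298.04411764705884 210.72058823529412
200 290 298; 201 290 298; 202 290 297; 203 290 297; 204 290 297; 205 290 298; 206 290 298; 207 290 298; 208 290 304; 209 290 305; 210 290 305; 211 290 304; 212 290 304; 213 300 304; 214 300 304; 215 299 306; 216 298 307; 217 298 307; 218 298 307; 219 298 307; 220 298 307; 221 299 306; 222 300 304;
```

```bash
python3 - <<'E'
from h import *
print(plane('top',[(359.6,248.8)],74),plane('side',[(302.5,218.7)],74),two((302.5,218.7),(359.6,248.8)))
st();go(514.5,-87,130)
E
```

```text
[[513.76566621 -87.10046256  74.        ]] [[515.01668516 -83.87386231  74.        ]] (array([514.05708926, -87.23540981,  70.13157035]), np.float64(0.6553263066177152))
t 2.1 pos [511.8 -86.4 195.5] yawx 151.4 yawy 61.4 j [ 0.13  0.21 -0.04 -0.   -1.32 -2.2 ] F [ 0.4 -0.1 -0.8] T [-0.047  0.027 -0.04 ] gap 29.8 gf 0.0
total [-0.28  0.08  6.55] rows 2 each [-0.139  0.041  3.273]
```

Request:
jog_arm(fingers=[-0.3,-0.3,-0.3,-0.3,-0.3,-0.3,-0.9,-0.9,-0.9,-0.9,-0.9,-0.9], slide=[[-0.28,0.06,3.2],[0,0,3.2],[0,0,2],[0,0,1.8],[0,0,1.0],[0,0,0],[0,0,0],[0,0,0],[0,0,0],[0,0,0],[0,0,0],[0,0,0]], spin=[0,0,0,0,0,0,0,0,0,0,0,0])

```text
t: 3.3
position: [515.4, -88.2, 85.1]
tool_rot: [0.001, 0.248, 0.969, -0.0]
wrist_force: [2.0, -1.9, 1.7]
finger_gap: 13.4
gripper_force: 29.4
```

```bash
python3 -c "
from h import *
st()"
```

```text
t 3.3 pos [515.4 -88.2  85.1] yawx 151.3 yawy 61.3 j [ 0.13  0.29 -0.23  0.   -1.05 -2.2 ] F [ 2.  -1.9  1.7] T [-0.711 -0.771 -0.009] gap 13.4 gf 29.4
```

Request:
jog_arm(fingers=[-0.9,-0.9,-0.9,-0.9,-0.9,-0.9,-0.9,-0.9,-0.9,-0.9,-0.9,-0.9], slide=[[0,0,-0.018],[0,0,-0.018],[0,0,-0.018],[0,0,-0.018],[0,0,-0.018],[0,0,-0.018],[0,0,-0.018],[0,0,-0.018],[0,0,-0.018],[0,0,-0.018],[0,0,-0.018],[0,0,-0.018]], spin=[-8,-8,-8,-8,-8,-8,-8,-8,-8,-8,-8,-8])

```text
t: 4.5
position: [514.6, -86.1, 86.6]
tool_rot: [0.001, -0.556, 0.831, 0.001]
wrist_force: [-0.1, 6.8, 3.1]
finger_gap: 13.7
gripper_force: 29.3
```

```bash
python3 -c "
from h import *
st()"
```

```text
t 4.5 pos [514.6 -86.1  86.6] yawx -112.4 yawy 157.6 j [ 0.13  0.29 -0.22 -0.   -1.05 -0.52] F [-0.1  6.8  3.1] T [ 2.507  0.092 -0.064] gap 13.7 gf 29.3
```

Request:
jog_arm(fingers=[-0.9,-0.9,-0.9,-0.9,-0.9,-0.9,-0.9,-0.9,-0.9], slide=[[0,0,-0.018],[0,0,-0.018],[0,0,-0.018],[0,0,-0.018],[0,0,-0.018],[0,0,-0.018],[0,0,-0.018],[0,0,-0.018],[0,0,-0.018]], spin=[-8,-8,-8,-8,-8,-8,-8,-8,-8])

```text
t: 5.4
position: [512.8, -86.5, 87.6]
tool_rot: [-0.001, 0.938, -0.345, -0.002]
wrist_force: [-3.8, 5.9, 3.6]
finger_gap: 13.5
gripper_force: 29.3
```

```bash
python3 -c "
from h import *
st()"
```

```text
t 5.4 pos [512.8 -86.5  87.6] yawx -40.4 yawy -130.4 j [ 0.13  0.29 -0.22 -0.   -1.06  0.74] F [-3.8  5.9  3.6] T [ 1.821  1.363 -0.036] gap 13.5 gf 29.3
```

Request:
jog_arm(fingers=[-0.9,-0.9,-0.9,-0.9,-0.9], slide=[[0,0,-0.018],[0,0,-0.018],[0,0,-0.018],[0,0,-0.01],[0,0,0]], spin=[-8,-8,-8,-4,0])

```text
t: 5.9
position: [512.4, -87.1, 88.1]
tool_rot: [-0.001, 0.994, -0.11, -0.002]
wrist_force: [-4.3, 2.6, 2.9]
finger_gap: 13.2
gripper_force: 29.5
```

```bash
python3 -c "
from h import *
st()"
```

```text
t 5.9 pos [512.4 -87.1  88.1] yawx -12.6 yawy -102.6 j [ 0.13  0.29 -0.22 -0.   -1.06  1.22] F [-4.3  2.6  2.9] T [ 1.096  1.504 -0.05 ] gap 13.2 gf 29.5
```

Request:
jog_arm(fingers=[-0.9,-0.9,-0.9], slide=[[0,0,-0.015],[0,0,-0.01],[0,0,0]], spin=[-6,-5,0])

```text
t: 6.2
position: [512.4, -87.4, 88.4]
tool_rot: [-0.001, 1.0, -0.015, -0.002]
wrist_force: [-4.9, 2.1, 3.2]
finger_gap: 13.0
gripper_force: 29.6
```

```bash
python3 -c "
from h import *
st()"
```

```text
t 6.2 pos [512.4 -87.4  88.4] yawx -1.7 yawy -91.7 j [ 0.13  0.29 -0.22 -0.   -1.06  1.41] F [-4.9  2.1  3.2] T [ 0.864  1.781 -0.03 ] gap 13.0 gf 29.6
```

Request:
jog_arm(fingers=[-0.9,-0.9,-0.9,-0.9], slide=[[0,0,0],[0,0,0],[0,0,0],[0,0,0]], spin=[-6,-6,-6,0])

```text
t: 6.6
position: [514.0, -87.5, 88.9]
tool_rot: [-0.001, 0.99, 0.141, -0.0]
wrist_force: [-0.7, 2.4, 2.7]
finger_gap: 12.3
gripper_force: 30.2
```

```bash
python3 -c "
from h import *
st()"
```

```text
t 6.6 pos [514.  -87.5  88.9] yawx 16.2 yawy -73.8 j [ 0.13  0.29 -0.22 -0.   -1.06  1.72] F [-0.7  2.4  2.7] T [0.923 0.679 0.044] gap 12.3 gf 30.2
```

Request:
jog_arm(fingers=[-0.3,-0.3,-0.3,-0.3,-0.3,-0.3,-0.3], slide=[[0,0,0],[0,0,0],[0,0,0],[0,0,-3],[0,0,-4],[0,0,-3],[0,0,0]], spin=[0,0,0,0,0,0,0])

```text
t: 7.3
position: [517.3, -88.5, 193.9]
tool_rot: [0.001, 0.99, 0.141, 0.005]
wrist_force: [-0.2, 0.3, -1.3]
finger_gap: 30.0
gripper_force: 0.0
```

```bash
python3 - <<'E'
from h import *
st();p,d=snap('side');a=np.load('sidep.npy')
f=lambda q:cv2.resize(q[190:230,285:320,::-1],None,fx=11,fy=11,interpolation=cv2.INTER_CUBIC)
cv2.imwrite('pics/c3.png',np.hstack([f(a),f(p)]))
for z in (92,97,102,107,114): print(z,proj('side',[[514.3,-86.8,z]]).round(1))
E
```

```text
t 7.3 pos [517.3 -88.5 193.9] yawx 16.2 yawy -73.8 j [ 0.13  0.21 -0.04  0.   -1.31  1.72] F [-0.2  0.3 -1.3] T [-0.008  0.003  0.026] gap 30.0 gf 0.0
92 [[302.1 212.5]]
97 [[302. 211.]]
102 [[302.  209.5]]
107 [[301.9 208. ]]
114 [[301.8 205.8]]
```

View pics/c3.png

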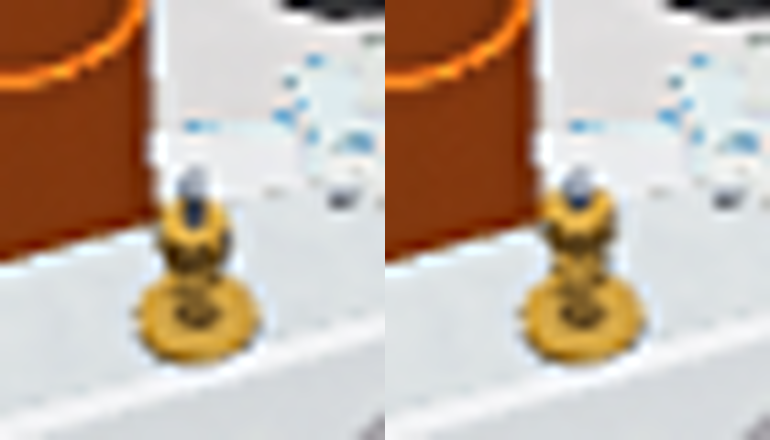

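The nut visibly climbed by about 1.2 px (~4 mm). I'll re-grip it lower and check it is against the stop.

```bash
python3 -c "
from h import *
go(514.3,-87,84)"
```

```text
total [-0.18 -0.16 10.71] rows 3 each [-0.061 -0.054  3.572]
```

Request:
jog_arm(fingers=[-0.3,-0.3,-0.3,-0.3,-0.3,-0.3,-0.9,-0.9,-0.9,-0.9,-0.9], slide=[[-0.1,-0.1,3.0],[0,0,3.2],[0,0,2],[0,0,1.5],[0,0,1.0],[0,0,0],[0,0,0],[0,0,0],[0,0,0],[0,0,0],[0,0,0]], spin=[0,0,0,0,0,0,0,0,0,0,0])

```text
t: 8.45
position: [513.8, -87.5, 82.4]
tool_rot: [0.0, 0.99, 0.142, 0.001]
wrist_force: [1.1, -1.5, -1.2]
finger_gap: 12.5
gripper_force: 29.4
```

```bash
python3 -c "
from h import *
st()"
```

```text
t 8.45 pos [513.8 -87.5  82.4] yawx 16.3 yawy -73.7 j [ 0.13  0.29 -0.23  0.   -1.04  1.72] F [ 1.1 -1.5 -1.2] T [-0.504 -0.34   0.057] gap 12.5 gf 29.4
```

Request:
jog_arm(fingers=[-0.9,-0.9,-0.9,-0.9,-0.9], slide=[[0,0,0],[0,0,0],[0,0,0],[0,0,0],[0,0,0]], spin=[-4,-4,-4,-4,0])

```text
t: 8.95
position: [514.5, -87.1, 82.5]
tool_rot: [0.0, 0.961, 0.278, 0.001]
wrist_force: [2.7, -0.3, -1.0]
finger_gap: 12.3
gripper_force: 29.5
```

```bash
python3 -c "
from h import *
st()"
```

```text
t 8.95 pos [514.5 -87.1  82.5] yawx 32.3 yawy -57.7 j [ 0.13  0.29 -0.23 -0.   -1.04  2.  ] F [ 2.7 -0.3 -1. ] T [-0.081 -0.992 -0.242] gap 12.3 gf 29.5
```

Request:
jog_arm(fingers=[-0.3,-0.3,-0.3,-0.3,-0.3,-1,-1,-1,-1,-1,-1,-1], slide=[[0,0,0],[0,0,0],[0,0,0],[0,0,-3],[0,0,-2],[0,0,0],[0,0,0],[0,0,0],[0,0,0],[0,0,0],[0,0,0],[0,0,0]], spin=[0,0,0,0,0,0,0,0,0,0,0,0])

```text
t: 10.15
position: [513.3, -87.3, 131.7]
tool_rot: [-0.0, 0.961, 0.278, -0.0]
wrist_force: [0.7, -0.1, 0.7]
finger_gap: 0.2
gripper_force: 0.0
```

```bash
python3 -c "
from h import *
st();go(514.3,-87,117)"
```

```text
t 10.15 pos [513.3 -87.3 131.7] yawx 32.3 yawy -57.7 j [ 0.13  0.25 -0.16 -0.   -1.16  2.  ] F [ 0.7 -0.1  0.7] T [ 0.018 -0.022 -0.004] gap 0.2 gf 0.0
total [0.1  0.03 1.47] rows 1 each [0.103 0.027 1.474]
```

Request:
jog_arm(fingers=[-1,-1,-1,-1,-1], slide=[[0.1,0,0.7],[0,0,0.7],[0,0,0.2],[0,0,0.2],[0,0,0]], spin=[0,0,0,0,0])

```text
t: 10.65
position: [514.3, -86.9, 114.0]
tool_rot: [0.0, 0.961, 0.278, 0.0]
wrist_force: [-0.7, -0.5, 1.9]
finger_gap: 0.3
gripper_force: 0.9
```

```bash
python3 -c "
from h import *
st()"
```

```text
t 10.65 pos [514.3 -86.9 114. ] yawx 32.3 yawy -57.7 j [ 0.13  0.27 -0.18  0.   -1.12  2.  ] F [-0.7 -0.5  1.9] T [0.041 0.138 0.048] gap 0.3 gf 0.9
```

Request:
jog_arm(fingers=[-1,-1,-1], slide=[[0,0,0.1],[0,0,0.1],[0,0,0]], spin=[0,0,0])

```text
t: 10.95
position: [514.7, -86.9, 112.4]
tool_rot: [0.0, 0.961, 0.278, 0.001]
wrist_force: [0.1, -0.4, 3.3]
finger_gap: -0.3
gripper_force: 1.5
```

```bash
python3 -c "
from h import *
st()"
```

```text
t 10.95 pos [514.7 -86.9 112.4] yawx 32.3 yawy -57.7 j [ 0.13  0.27 -0.19  0.   -1.12  2.  ] F [ 0.1 -0.4  3.3] T [-0.018 -0.102  0.021] gap -0.3 gf 1.5
```

Contact is at 114 as expected, and the spring force is rising. I'll press right down.

Request:
jog_arm(fingers=[-1,-1,-1,-1,-1,-1,-1,-1,-1,-1,-1,-1], slide=[[0,0,0.1],[0,0,0.1],[0,0,0.1],[0,0,0.1],[0,0,0],[0,0,0],[0,0,0],[0,0,0],[0,0,0],[0,0,0],[0,0,0],[0,0,0]], spin=[0,0,0,0,0,0,0,0,0,0,0,0])

```text
t: 12.15
position: [515.8, -87.2, 110.5]
tool_rot: [0.001, 0.96, 0.278, 0.002]
wrist_force: [-2.7, 1.4, 16.1]
finger_gap: 0.2
gripper_force: 7.5
```

```bash
python3 -c "
from h import *
st()"
```

```text
t 12.15 pos [515.8 -87.2 110.5] yawx 32.3 yawy -57.7 j [ 0.13  0.27 -0.19  0.   -1.11  2.  ] F [-2.7  1.4 16.1] T [0.284 0.897 0.024] gap 0.2 gf 7.5
```

Request:
jog_arm(fingers=[-1,-1,-1,-1,-0.3,-0.3,-0.3,-0.3,-0.3,-0.3,-0.3,-0.3], slide=[[0,0,0],[0,0,0],[0,0,-0.6],[0,0,-3],[0,0,-3],[0,0,0],[0,0,0],[0,0,0],[0,0,0],[0,0,0],[0,0,0],[0,0,0]], spin=[0,0,0,0,8.5,8.5,8.5,8.5,8.5,8.5,8.5,8.5])

```text
t: 13.35
position: [513.6, -86.6, 173.0]
tool_rot: [0.0, 0.951, -0.31, -0.001]
wrist_force: [-0.3, -0.2, -0.3]
finger_gap: 29.6
gripper_force: 0.0
```

Request:
jog_arm(fingers=[-0.3,-0.3,-0.3,-0.3,-0.3,-0.3,-0.3,-0.3], slide=[[0,0,0],[0,0,0],[0,0,0],[0,0,0],[0,0,0],[0,0,0],[0,0,0],[0,0,0]], spin=[8.5,8.5,8.5,8.5,8.5,8.5,7.3,0])

```text
t: 14.15
position: [513.6, -86.6, 173.1]
tool_rot: [-0.0, -0.681, 0.732, 0.001]
wrist_force: [-0.3, -0.5, 0.2]
finger_gap: 29.7
gripper_force: 0.0
```

```bash
python3 -c "
from h import *
st();h=L(-104,37.5);print(h,L(60,37.5));go(427,50,150)"
```

```text
t 14.15 pos [513.6 -86.6 173.1] yawx -94.1 yawy 175.9 j [ 0.13  0.22 -0.08 -0.   -1.27 -0.2 ] F [-0.3 -0.5  0.2] T [ 0.034 -0.014  0.044] gap 29.7 gf 0.0
[429.56920654  53.16332515] [593.16971078  41.72326346]
total [-13.01   9.61   2.33] rows 4 each [-3.253  2.403  0.584]
```

Request:
jog_arm(fingers=[-0.3,-0.3,-0.3,-0.3,-0.3,-0.3,-0.3,-0.3,-0.3,-0.3], slide=[[-3.25,2.3,0.6],[-3.25,2.3,0.6],[-3.25,2.3,0.6],[-3.25,2.4,0.6],[0,0,0],[0,0,2],[0,0,2],[0,0,2],[0,0,0.8],[0,0,0]], spin=[0,0,0,0,0,0,0,0,0,0])

```text
t: 15.15
position: [429.8, 48.8, 81.0]
tool_rot: [-0.001, -0.682, 0.731, 0.0]
wrist_force: [0.3, -0.2, -0.1]
finger_gap: 30.1
gripper_force: 0.0
```

Request:
jog_arm(fingers=[-0.9,-0.9,-0.9,-0.9,-0.9,-0.9], slide=[[0,0,0],[0,0,0],[0,0,0],[0,0,0],[0,0,0],[0,0,0]], spin=[0,0,0,0,0,0], newtons=40)

```text
t: 15.75
position: [429.3, 49.4, 82.7]
tool_rot: [-0.0, -0.682, 0.731, 0.001]
wrist_force: [-6.1, 2.7, 4.8]
finger_gap: 8.4
gripper_force: 39.0
```

```bash
python3 -c "
from h import *
st()"
```

```text
t 15.75 pos [429.3  49.4  82.7] yawx -94.0 yawy 176.0 j [ 0.48  0.13 -0.45 -0.   -0.99 -0.55] F [-6.1  2.7  4.8] T [ 0.65   2.347 -0.039] gap 8.4 gf 39.0
```

```bash
python3 -c "
import numpy as np
t=np.linspace(0,1.42,25);x=-164*np.cos(t)+48*np.sin(t);z=48*np.cos(t)+164*np.sin(t)
for i in (0,12): print([[0,round(-a/10,2),round(-b/10,2)] for a,b in zip(np.diff(x)[i:i+12],np.diff(z)[i:i+12])])"
```

```text
[[0, np.float64(-0.31), np.float64(-0.96)], [0, np.float64(-0.37), np.float64(-0.94)], [0, np.float64(-0.42), np.float64(-0.92)], [0, np.float64(-0.48), np.float64(-0.89)], [0, np.float64(-0.53), np.float64(-0.86)], [0, np.float64(-0.58), np.float64(-0.83)], [0, np.float64(-0.63), np.float64(-0.79)], [0, np.float64(-0.67), np.float64(-0.75)], [0, np.float64(-0.72), np.float64(-0.71)], [0, np.float64(-0.76), np.float64(-0.67)], [0, np.float64(-0.8), np.float64(-0.62)], [0, np.float64(-0.83), np.float64(-0.58)]]
[[0, np.float64(-0.86), np.float64(-0.53)], [0, np.float64(-0.89), np.float64(-0.47)], [0, np.float64(-0.92), np.float64(-0.42)], [0, np.float64(-0.94), np.float64(-0.36)], [0, np.float64(-0.96), np.float64(-0.31)], [0, np.float64(-0.98), np.float64(-0.25)], [0, np.float64(-0.99), np.float64(-0.19)], [0, np.float64(-1.0), np.float64(-0.13)], [0, np.float64(-1.01), np.float64(-0.07)], [0, np.float64(-1.01), np.float64(-0.01)], [0, np.float64(-1.01), np.float64(0.05)], [0, np.float64(-1.01), np.float64(0.11)]]
```

Request:
jog_arm(fingers=[-0.9,-0.9,-0.9,-0.9], slide=[[0,-0.31,-0.96],[0,-0.37,-0.94],[0,-0.42,-0.92],[0,0,0]], spin=[0,0,0,0])

```text
t: 16.15
position: [440.2, 48.7, 111.4]
tool_rot: [-0.001, -0.682, 0.732, 0.001]
wrist_force: [-9.2, 3.0, 4.3]
finger_gap: 8.6
gripper_force: 39.8
```

```bash
python3 -c "
from h import *
st()"
```

```text
t 16.15 pos [440.2  48.7 111.4] yawx -94.0 yawy 176.0 j [ 0.46  0.12 -0.37 -0.   -1.08 -0.53] F [-9.2  3.   4.3] T [1.08  3.531 0.047] gap 8.6 gf 39.8
```

The cover is moving freely with low forces. I'll continue along the arc.

Request:
jog_arm(fingers=[-0.9,-0.9,-0.9,-0.9,-0.9,-0.9,-0.9,-0.9,-0.9,-0.9], slide=[[0,-0.48,-0.89],[0,-0.53,-0.86],[0,-0.58,-0.83],[0,-0.63,-0.79],[0,-0.67,-0.75],[0,-0.72,-0.71],[0,-0.76,-0.67],[0,-0.8,-0.62],[0,-0.83,-0.58],[0,0,0]], spin=[0,0,0,0,0,0,0,0,0,0])

```text
t: 17.15
position: [500.8, 44.4, 181.3]
tool_rot: [0.0, -0.682, 0.731, 0.0]
wrist_force: [-16.0, 4.2, 20.3]
finger_gap: 8.3
gripper_force: 39.8
```

```bash
python3 -c "
from h import *
st()"
```

```text
t 17.15 pos [500.8  44.4 181.3] yawx -94.0 yawy 176.0 j [ 0.4   0.18 -0.11 -0.   -1.27 -0.47] F [-16.    4.2  20.3] T [1.458 5.626 0.01 ] gap 8.3 gf 39.8
```

Request:
jog_arm(fingers=[-0.9,-0.9,-0.9,-0.9,-0.9,-0.9,-0.9], slide=[[0,-0.86,-0.53],[0,-0.89,-0.47],[0,-0.92,-0.42],[0,-0.94,-0.36],[0,-0.96,-0.31],[0,-0.98,-0.25],[0,0,0]], spin=[0,0,0,0,0,0,0])

```text
t: 17.85
position: [558.7, 40.4, 203.8]
tool_rot: [0.002, -0.682, 0.731, -0.002]
wrist_force: [-1.4, 0.9, 5.1]
finger_gap: 8.2
gripper_force: 40.6
```

```bash
python3 -c "
from h import *
st();snap('side','s3.png')"
```

```text
t 17.85 pos [558.7  40.4 203.8] yawx -94.0 yawy 176.0 j [ 0.35  0.28  0.07  0.   -1.36 -0.42] F [-1.4  0.9  5.1] T [0.376 0.585 0.047] gap 8.2 gf 40.6
```

View pics/s3.png

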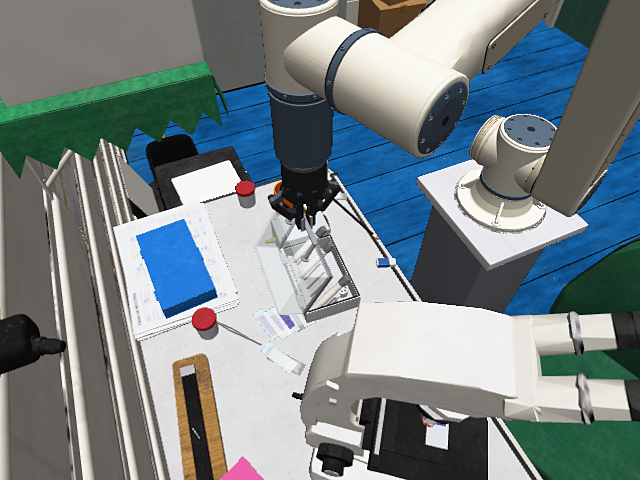

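The cover is swung up (side, around 290,260) and the arm is clear of the shelf and microscope. I'll finish the swing.

Request:
jog_arm(fingers=[-0.9,-0.9,-0.9,-0.9,-0.9,-0.9], slide=[[0,-0.99,-0.19],[0,-1.0,-0.13],[0,-1.01,-0.07],[0,-1.01,-0.01],[0,-1.0,0.03],[0,0,0]], spin=[0,0,0,0,0,0])

```text
t: 18.5
position: [609.1, 36.8, 206.0]
tool_rot: [0.002, -0.682, 0.731, -0.002]
wrist_force: [1.8, 0.1, 3.6]
finger_gap: 8.1
gripper_force: 41.0
```

```bash
python3 -c "
from h import *
st()"
```

```text
t 18.5 pos [609.1  36.8 206. ] yawx -94.0 yawy 176.0 j [ 0.32  0.38  0.22  0.   -1.41 -0.39] F [1.8 0.1 3.6] T [ 0.19  -0.465  0.011] gap 8.1 gf 41.0
```

Request:
jog_arm(fingers=[-0.4,-0.4,-0.4,-0.4,-0.4,-0.4,-0.4,-0.4,-0.4,-0.4,-0.4,-0.4], slide=[[0,0,0],[0,0,0],[0,0,-3],[0,0,-3],[0,4,0],[0,4,0],[0,4,0],[0,4,0],[0,4,0],[0,4,0],[0,4,0],[0,0,0]], spin=[0,0,0,0,0,0,0,0,0,0,0,0])

```text
t: 19.7
position: [324.3, 56.1, 265.1]
tool_rot: [0.002, -0.683, 0.731, 0.0]
wrist_force: [0.8, 1.0, 0.4]
finger_gap: 25.9
gripper_force: 0.0
```

Request:
jog_arm(fingers=[-0.4,-0.4,-0.4,-0.4,-0.4,-0.4,-0.4,-0.4,-0.4,-0.4,-0.4,-0.4], slide=[[4,0,0],[4,0,0],[4,0,0],[4,0,0],[0,0,0],[0,0,0],[0,0,0],[0,0,0],[0,0,0],[0,0,0],[0,0,0],[0,0,0]], spin=[0,0,-8.5,-8.5,-8.5,-8.5,-8.5,-8.5,-8.5,-8.5,-8.5,-8.5])

```text
t: 20.9
position: [321.9, -86.2, 264.2]
tool_rot: [0.0, 0.994, -0.107, -0.0]
wrist_force: [-0.0, -1.2, -0.4]
finger_gap: 25.5
gripper_force: 0.0
```

```bash
python3 - <<'E'
from h import *
st();P,D=snap('top','t4.png');p,d=snap('side','s4.png');np.save('d4.npy',D);np.save('p4.npy',P)
cv2.imwrite('pics/c4.png',np.hstack([cv2.resize(P[180:320,220:400,::-1],(540,420)),cv2.resize(p[180:320,250:390,::-1],(420,420))])[:,:800])
E
```

```text
t 20.9 pos [321.9 -86.2 264.2] yawx -12.3 yawy -102.3 j [ 0.22 -0.2  -0.28  0.   -1.49  1.14] F [-0.  -1.2 -0.4] T [-0.045  0.022 -0.007] gap 25.5 gf 0.0
```

View pics/c4.png

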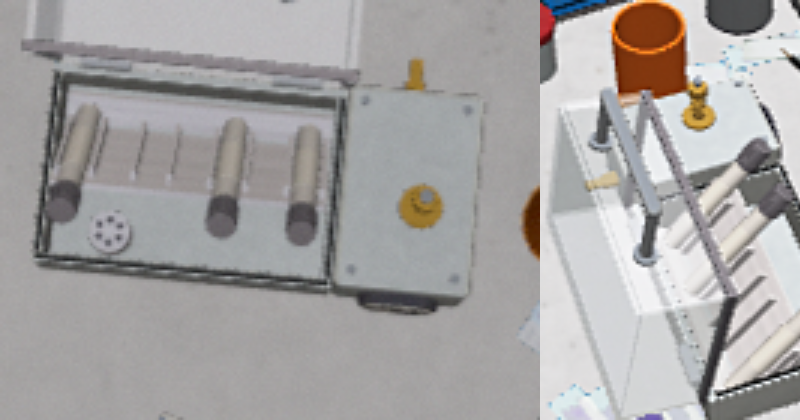

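The cover is open and upright, and three tubes have dark caps at top px (320,254), (294,252) and (241,249).

```bash
python3 - <<'E'
from h import *
np.set_printoptions(suppress=True,precision=1)
P=np.load('p4.npy').astype(int);D=np.load('d4.npy')
s=(P.max(2)<150)&(P.max(2)-P.min(2)<25)
p,d=snap('side')
for n,(u,v) in dict(R=(320,252),M=(294,250),L=(242,246)).items():
    m=np.zeros_like(s);m[v-9:v+9,u-7:u+7]=1
    vv,uu=np.nonzero(m&s);q=depthpt('top',np.c_[uu,vv],D);q=q[q[:,2]>75]
    i=q[:,2].argsort();print(n,len(q),q.mean(0),q.min(0),q.max(0),plane('top',[(uu.mean(),vv.mean())],100))
for y in(-30,15,105): print(L(-29,y),L(-36,y))
# side depth of caps
S=lambda u,v:(250+(u-540)/3,180+v/3)
for uv in [S(757,155),S(770,200)]: print(uv,depthpt('side',[uv],d),)
print(two(S(757,153),(320.3,252)),two(S(770,200),(293.7,250)))
go(*L(-30,-30),200,-8.3)
E
```

```text
R 154 [502.3 -18.2  97.8] [488.9 -26.9  75.9] [522.   -9.8 110.6] [[502.7 -18.3 100. ]]
M 159 [504.9  26.5  98.6] [491.4  17.5  76.4] [523.8  35.7 110.7] [[505.1  25.8 100. ]]
L 159 [509.7 114.8 105.2] [356.4  -1.4  75.3] [ 527.9  125.5 1136.8] [[510.5 115.9 100. ]]
[499.7 -19.4] [492.7 -18.9]
[502.8  25.5] [495.8  26. ]
[509.1 115.3] [502.1 115.8]
(322.3333333333333, 231.66666666666666) [[497.7 -12.7  97.9]]
(326.6666666666667, 246.66666666666669) [[506.6  29.   99. ]]
(array([499.9, -16.7,  98.1]), np.float64(7.361582547812512)) (array([505.5,  26.5,  95.5]), np.float64(0.23537796889157475))
total [17.1 -8.1  6.4] rows 5 each [ 3.4 -1.6  1.3]
```

Request:
jog_arm(fingers=[-0.4,-0.4,-0.4,-0.4,-0.4,-0.4,-0.4,-0.4], slide=[[0,0,0],[3.4,-1.6,1],[3.4,-1.6,1],[3.4,-1.6,1],[3.4,-1.6,1],[3.4,-1.6,1],[0,0,3],[0,0,0]], spin=[-8.3,0,0,0,0,0,0,0])

```text
t: 21.85
position: [495.4, -18.9, 179.9]
tool_rot: [0.001, 0.999, -0.04, -0.005]
wrist_force: [-0.5, -0.4, -0.4]
finger_gap: 25.8
gripper_force: 0.0
```

```bash
python3 -c "
from h import *
st();go(499.5,-19,78)"
```

```text
t 21.85 pos [495.4 -18.9 179.9] yawx -4.5 yawy -94.5 j [ 0.28  0.18 -0.12 -0.   -1.28  1.21] F [-0.5 -0.4 -0.4] T [-0.088  0.156  0.014] gap 25.8 gf 0.0
total [ 0.5  -0.04 10.18] rows 3 each [ 0.168 -0.012  3.394]
```

Request:
jog_arm(fingers=[-0.4,-0.4,-0.4,-0.4,-0.4,-0.4,-0.9,-0.9,-0.9,-0.9,-0.9], slide=[[0.2,0,2.5],[0,0,2.5],[0,0,2.5],[0,0,1.7],[0,0,0.9],[0,0,0],[0,0,0],[0,0,0],[0,0,0],[0,0,0],[0,0,0]], spin=[0,0,0,0,0,0,0,0,0,0,0], newtons=25)

```text
t: 22.95
position: [499.8, -19.1, 84.3]
tool_rot: [-0.0, 0.999, -0.038, 0.001]
wrist_force: [-2.5, 0.6, 5.9]
finger_gap: 16.2
gripper_force: 25.4
```

```bash
python3 -c "
from h import *
st()"
```

```text
t 22.95 pos [499.8 -19.1  84.3] yawx -4.3 yawy -94.3 j [ 0.28  0.25 -0.28  0.   -1.03  1.22] F [-2.5  0.6  5.9] T [ 0.258  0.939 -0.001] gap 16.2 gf 25.4
```

Request:
jog_arm(fingers=[-0.9,-0.9,-0.9,-0.9,-0.9,-0.9,-0.9,-0.9,-0.9], slide=[[-0.64,0,-0.77],[-1.29,0,-1.53],[-1.29,0,-1.53],[-1.29,0,-1.53],[-1.29,0,-1.53],[0,0,-3],[0,0,-3],[0,0,-2],[0,0,0]], spin=[0,0,0,0,0,0,0,0,0])

```text
t: 23.85
position: [442.8, -14.6, 235.6]
tool_rot: [-0.001, 0.999, -0.038, 0.003]
wrist_force: [-0.6, -0.2, 0.2]
finger_gap: 15.9
gripper_force: 24.9
```

```bash
python3 - <<'E'
from h import *
st();P,D=snap('top');p,d=snap('side','s5.png')
cv2.imwrite('pics/c5.png',np.hstack([cv2.resize(P[220:340,320:480,::-1],(560,420)),cv2.resize(p[120:290,280:380,::-1],(247,420))])[:,:800])
# cup rim / inner floor by color: grey dark interior
np.save('p5.npy',P);np.save('d5.npy',D)
for zz,n in((80,'top'),): 
    q=P.astype(int);m=np.zeros((480,640),np.uint8);m[285:338,422:474]=((q.max(2)<165)&(q.max(2)-q.min(2)<25))[285:338,422:474]
    v,u=np.nonzero(m);print(u.min(),u.max(),v.min(),v.max())
dd=np.array([(u,v) for v in range(285,338) for u in range(420,475)]);w=depthpt('top',dd,D)
r=w[(w[:,2]>74)&(w[:,2]<86)];print('rim',len(r),r.mean(0),r.min(0),r.max(0),cv2.minEnclosingCircle(r[:,:2].astype(np.float32)))
E
```

```text
t 23.85 pos [442.8 -14.6 235.6] yawx -4.3 yawy -94.3 j [ 0.32  0.04 -0.14  0.   -1.39  1.17] F [-0.6 -0.2  0.2] T [ 0.068 -0.032  0.042] gap 15.9 gf 24.9
422 473 285 337
rim 231 [ 411.17704649 -246.25894408   78.89619086] [ 381.70579892 -276.65961635   74.08315516] [ 439.38825975 -215.54422558   84.72086689] ((410.7093505859375, -246.52902221679688), 31.010089874267578)
```

View pics/c5.png

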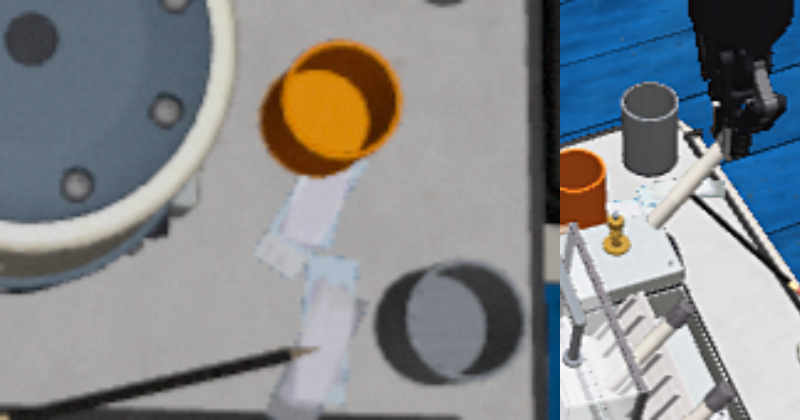

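```bash
python3 - <<'E'
from h import *
print(plane('top',[(448.4,312.1)],80),plane('side',[(316.4,160.9)],80),two((316.4,160.9),(448.4,312.1)))
go(361.5,-239,190)
E
```

```text
[[ 408.28362872 -238.64737749   80.        ]] [[ 409.64752148 -243.26181489   80.        ]] (array([ 409.63976623, -238.97159031,   82.99697103]), np.float64(3.5605669323441473))
total [-6.25 22.98  4.2 ] rows 6 each [-1.042  3.831  0.701]
```

```bash
python3 - <<'E'
from h import *
print(plane('top',[(452.6,311.7)],80),two((316.4,160.9),(452.6,311.7)))
go(361.5,-240.5,190)
E
```

```text
[[ 409.14221235 -245.78329576   80.        ]] (array([ 408.88213249, -246.09464067,   77.54114154]), np.float64(0.9094860812191693))
total [-6.24 23.13  4.2 ] rows 6 each [-1.04   3.856  0.701]
```

Request:
jog_arm(fingers=[-0.9,-0.9,-0.9,-0.9,-0.9,-0.9,-0.9,-0.9,-0.9], slide=[[-1.05,3.87,0.4],[-1.05,3.87,0.6],[-1.05,3.87,0.8],[-1.05,3.87,0.8],[-1.05,3.87,0.8],[-1.05,3.87,0.8],[0,0,0],[0,0,0],[0,0,0]], spin=[0,0,0,0,0,0,0,0,0])

```text
t: 24.85
position: [361.2, -240.9, 189.8]
tool_rot: [-0.0, 0.999, -0.038, -0.0]
wrist_force: [0.6, 0.6, -0.1]
finger_gap: 15.7
gripper_force: 24.9
```

```bash
python3 - <<'E'
from h import *
st();go(360.5,-241.2,112);P,D=snap('top');p,d=snap('side')
cv2.imwrite('pics/c6.png',np.hstack([cv2.resize(P[250:350,380:480,::-1],(400,400)),cv2.resize(p[100:200,270:370,::-1],(400,400))]))
E
```

```text
t 24.85 pos [ 361.2 -240.9  189.8] yawx -4.3 yawy -94.3 j [-0.22  0.04 -0.25 -0.   -1.28  1.72] F [ 0.6  0.6 -0.1] T [ 0.022 -0.02   0.023] gap 15.7 gf 24.9
total [-0.06  0.04  7.78] rows 2 each [-0.03   0.018  3.889]
```

View pics/c6.png

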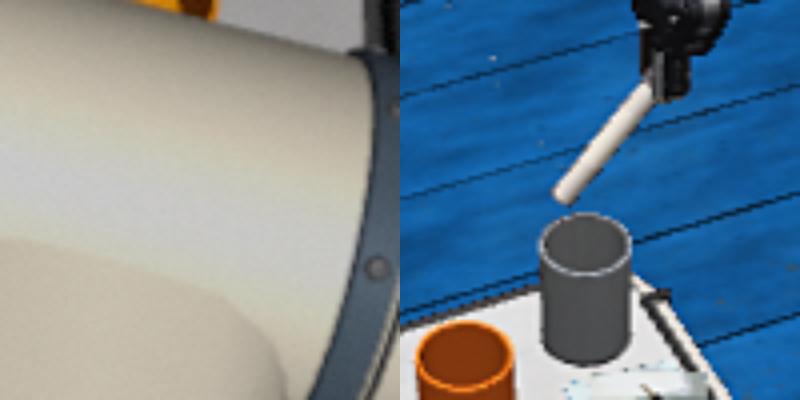

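The tube is held with its foot at about side (310.7,148.8), just above the cup. I'll check that against the expected foot.

```bash
python3 - <<'E'
from h import *
print(plane('side',[(310.7,148.5)],124), proj('side',[[425.5,-246,124]]))
E
```

```text
[[ 424.09527982 -244.9214411   124.        ]] [[309.99841839 148.38802772]]
```

Foot position agrees to about 2 mm. I'll lower it.

Request:
jog_arm(fingers=[-0.9,-0.9,-0.9,-0.9,-0.9,-0.9], slide=[[0,0,2],[0,0,2],[0,0,1.5],[0,0,1.2],[0,0,0.9],[0,0,0]], spin=[0,0,0,0,0,0])

```text
t: 25.55
position: [360.9, -240.7, 113.2]
tool_rot: [-0.0, 0.999, -0.037, -0.001]
wrist_force: [-0.5, -0.1, -0.1]
finger_gap: 15.5
gripper_force: 24.9
```

```bash
python3 -c "
from h import *
st()"
```

```text
t 25.55 pos [ 360.9 -240.7  113.2] yawx -4.3 yawy -94.3 j [-0.22  0.1  -0.39 -0.   -1.08  1.72] F [-0.5 -0.1 -0.1] T [-0.008  0.07   0.007] gap 15.5 gf 24.9
```

Request:
jog_arm(fingers=[-0.5,-0.5,-0.5,-0.5,-0.5], slide=[[0,0,0],[0,0,0],[0,0,0],[0,0,0],[0,0,0]], spin=[0,0,0,0,0])

```text
t: 26.05
position: [361.4, -241.6, 114.4]
tool_rot: [0.0, 0.999, -0.038, 0.0]
wrist_force: [0.6, -1.1, -0.7]
finger_gap: 21.2
gripper_force: 0.0
```

```bash
python3 - <<'E'
from h import *
st();p,d=snap('side')
cv2.imwrite('pics/c7.png',cv2.resize(p[100:200,270:370,::-1],(400,400)))
E
```

```text
t 26.05 pos [ 361.4 -241.6  114.4] yawx -4.3 yawy -94.3 j [-0.23  0.1  -0.39  0.   -1.08  1.72] F [ 0.6 -1.1 -0.7] T [0.017 0.026 0.039] gap 21.2 gf 0.0
```

View pics/c7.png

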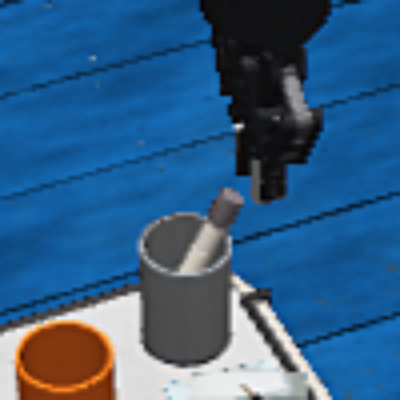

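The tube slid into the cup, with its cap leaning over the near rim at side px (327,150). Next the middle tube; I'll stand it upright in the grip against the tray's fixed front face.

Request:
jog_arm(fingers=[-0.4,-0.4,-0.4,-0.4], slide=[[0,0,-2],[0,0,-4],[0,0,-4],[0,0,0]], spin=[0,0,0,0])

```text
t: 26.5
position: [364.0, -243.1, 219.8]
tool_rot: [0.002, 0.999, -0.037, 0.005]
wrist_force: [0.7, 0.7, -0.7]
finger_gap: 25.5
gripper_force: 0.0
```

```bash
python3 -c "
from h import *
go(502.5,25.7,180)"
```

```text
total [ 11.76 -27.86   3.98] rows 7 each [ 1.68  -3.98   0.569]
```

Request:
jog_arm(fingers=[-0.4,-0.4,-0.4,-0.4,-0.4,-0.4,-0.4,-0.4,-0.4], slide=[[1.71,-3.96,0.3],[1.71,-3.96,0.3],[1.71,-3.96,0.3],[1.71,-3.96,0.3],[1.71,-3.96,0.8],[1.71,-3.96,1],[1.71,-3.96,1],[0,0,0],[0,0,0]], spin=[0,0,0,0,0,0,0,0,0])

```text
t: 27.4
position: [501.4, 26.5, 173.3]
tool_rot: [0.0, 0.999, -0.037, -0.001]
wrist_force: [-0.6, -0.6, -0.1]
finger_gap: 25.6
gripper_force: 0.0
```

```bash
python3 - <<'E'
from h import *
st();go(502.5,25.7,78)
P,D=snap('top');np.save('p8.npy',P)
dd=np.array([(u,v) for v in range(280,345) for u in range(420,480)]);w=depthpt('top',dd,D)
r=w[(w[:,2]>74)&(w[:,2]<84)];print('rim',r.mean(0),cv2.minEnclosingCircle(r[:,:2].astype(np.float32)))
c=w[(w[:,2]>90)&(w[:,2]<140)];print('cap',len(c),c.mean(0),c.max(0),c[c[:,2]>c[:,2].max()-4].mean(0))
E
```

```text
t 27.4 pos [501.4  26.5 173.3] yawx -4.2 yawy -94.2 j [ 0.37  0.19 -0.13 -0.   -1.26  1.13] F [-0.6 -0.6 -0.1] T [-0.064  0.009  0.046] gap 25.6 gf 0.0
total [0.13 0.06 9.53] rows 3 each [0.045 0.021 3.176]
rim [ 412.45468487 -246.46616375   78.97820596] ((411.5599670410156, -246.61624145507812), 30.797941207885742)
cap 138 [ 382.55229941 -247.5214334   104.06827174] [ 394.89214942 -240.13177086  111.46954389] [ 380.79107626 -248.52159299  109.00395844]
```

Request:
jog_arm(fingers=[-0.4,-0.4,-0.4,-0.4,-0.4,-0.4,-0.9,-0.9,-0.9,-0.9,-0.9], slide=[[0.1,0.05,2.5],[0,0,2.5],[0,0,2.4],[0,0,1.4],[0,0,0.8],[0,0,0],[0,0,0],[0,0,0],[0,0,0],[0,0,0],[0,0,0]], spin=[0,0,0,0,0,0,0,0,0,0,0], newtons=22)

```text
t: 28.55
position: [502.6, 25.3, 78.7]
tool_rot: [-0.0, 0.999, -0.038, 0.0]
wrist_force: [-2.2, 0.0, 3.4]
finger_gap: 16.0
gripper_force: 22.2
```

```bash
python3 -c "
from h import *
st()"
```

```text
t 28.55 pos [502.6  25.3  78.7] yawx -4.3 yawy -94.3 j [ 0.36  0.27 -0.28  0.   -1.02  1.13] F [-2.2  0.   3.4] T [0.037 0.52  0.034] gap 16.0 gf 22.2
```

Request:
jog_arm(fingers=[-0.9,-0.9,-0.9,-0.9,-0.9,-0.9,-0.9,-0.9], slide=[[-0.64,0,-0.77],[-1.29,0,-1.53],[-1.29,0,-1.53],[-1.29,0,-1.53],[-1.29,0,-1.53],[-1.29,0,-1.53],[-1.29,0,-1.53],[0,0,0]], spin=[0,0,0,0,0,0,0,0])

```text
t: 29.35
position: [418.8, 31.9, 180.1]
tool_rot: [-0.001, 0.999, -0.037, 0.002]
wrist_force: [0.3, 0.5, -0.2]
finger_gap: 16.1
gripper_force: 22.1
```

```bash
python3 -c "
from h import *
st();print(L(-60,15),L(-61,-5))"
```

```text
t 29.35 pos [418.8  31.9 180.1] yawx -4.3 yawy -94.3 j [ 0.45  0.02 -0.31  0.   -1.24  1.04] F [ 0.3  0.5 -0.2] T [ 0.028 -0.081 -0.035] gap 16.1 gf 22.1
[471.89250409  27.64884918] [469.49981057   7.76732465]
```

Request:
jog_arm(fingers=[-0.9,-0.9,-0.9,-0.9,-0.9,-0.9,-0.9], slide=[[-2,0,0],[-2,0,0],[0,0,3],[0,0,3],[0,0,2.5],[0,0,0.9],[0,0,0]], spin=[0,0,0,0,0,0,0])

```text
t: 30.05
position: [378.2, 34.2, 82.8]
tool_rot: [0.001, 0.999, -0.038, -0.001]
wrist_force: [-0.3, -0.4, 0.3]
finger_gap: 16.1
gripper_force: 22.0
```

Request:
jog_arm(fingers=[-0.9,-0.9,-0.9,-0.9,-0.9,-0.9,-0.9], slide=[[1,0,0],[1,0,0],[0.5,0,-0.3],[0.71,0,-0.55],[0.76,0,-0.48],[0.8,0,-0.41],[0,0,0]], spin=[0,0,0,0,0,0,0])

```text
t: 30.75
position: [428.1, 31.1, 101.9]
tool_rot: [-0.0, 0.999, -0.038, 0.001]
wrist_force: [-1.4, 0.3, 0.7]
finger_gap: 15.9
gripper_force: 22.1
```

```bash
python3 -c "
from h import *
st()"
```

```text
t 30.75 pos [428.1  31.1 101.9] yawx -4.3 yawy -94.3 j [ 0.44  0.1  -0.43  0.   -1.04  1.05] F [-1.4  0.3  0.7] T [0.181 0.733 0.041] gap 15.9 gf 22.1
```

Request:
jog_arm(fingers=[-0.9,-0.9,-0.9,-0.9,-0.9,-0.9,-0.9], slide=[[0.85,0,-0.3],[0.88,0,-0.2],[0.89,0,-0.15],[0.7,0,-0.05],[0.3,0,0],[0,0,0],[0,0,0]], spin=[0,0,0,0,0,0,0])

```text
t: 31.45
position: [462.7, 28.3, 107.9]
tool_rot: [-0.0, 0.999, -0.038, 0.0]
wrist_force: [-1.3, -0.3, -0.7]
finger_gap: 15.8
gripper_force: 22.7
```

```bash
python3 - <<'E'
from h import *
st();p,d=snap('side');np.save('p9.npy',p)
cv2.imwrite('pics/c9.png',cv2.resize(p[170:320,280:430,::-1],(600,600)))
s=bot.sense()['position'];print(proj('side',[s,s+[0,0,-70]]))
E
```

```text
t 31.45 pos [462.7  28.3 107.9] yawx -4.3 yawy -94.3 j [ 0.4   0.16 -0.33 -0.   -1.07  1.09] F [-1.3 -0.3 -0.7] T [-0.044  0.49  -0.043] gap 15.8 gf 22.7
[[345.5146502  237.1503318 ]
 [344.00051596 256.73912306]]
```

View pics/c9.png

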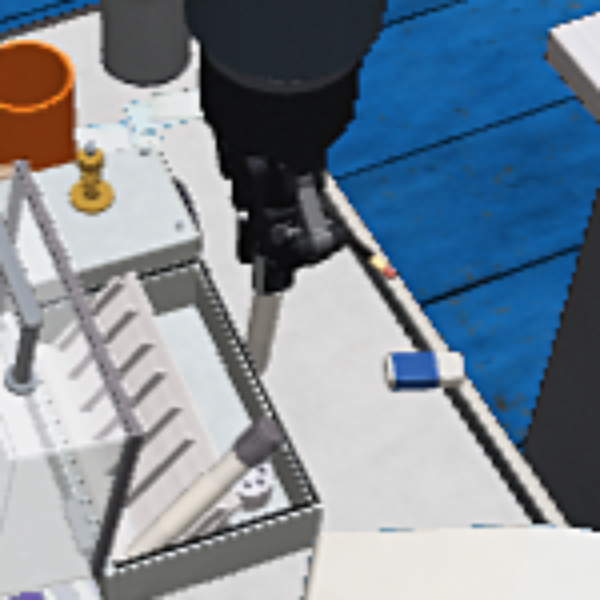

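The tube now hangs upright in the grip (side, around 345,250). I'll back off, lift, and take it over the cup.

Request:
jog_arm(fingers=[-0.9,-0.9,-0.9,-0.9,-0.9,-0.9,-0.9], slide=[[-1.5,0,0],[-1,0,-2],[0,0,-4],[0,0,-4],[0,0,-2.5],[0,0,0],[0,0,0]], spin=[0,0,0,0,0,0,0])

```text
t: 32.2
position: [438.0, 30.5, 233.4]
tool_rot: [-0.001, 0.999, -0.038, 0.001]
wrist_force: [-0.1, 0.1, -1.1]
finger_gap: 16.2
gripper_force: 22.6
```

```bash
python3 -c "
from h import *
st();go(415,-228.5,185)"
```

```text
t 32.2 pos [438.   30.5 233.4] yawx -4.3 yawy -94.3 j [ 0.43  0.03 -0.15 -0.   -1.39  1.07] F [-0.1  0.1 -1.1] T [-0.015  0.011  0.008] gap 16.2 gf 22.6
total [-0.36 26.01  4.81] rows 6 each [-0.059  4.334  0.801]
```

Request:
jog_arm(fingers=[-0.9,-0.9,-0.9,-0.9,-0.9,-0.9,-0.9,-0.9,-0.9], slide=[[-0.06,4.33,0],[-0.06,4.33,0],[-0.06,4.33,0.5],[-0.06,4.33,1],[-0.06,4.33,1.3],[-0.06,4.33,2],[0,0,0],[0,0,0],[0,0,0]], spin=[0,0,0,0,0,0,0,0,0])

```text
t: 33.1
position: [414.7, -228.1, 184.9]
tool_rot: [-0.0, 0.999, -0.037, -0.0]
wrist_force: [-0.6, -0.5, 0.3]
finger_gap: 16.2
gripper_force: 22.6
```

```bash
python3 - <<'E'
from h import *
st();p,d=snap('side');np.save('p10.npy',p);q=p.astype(int)
s=bot.sense()['position'];print(proj('side',[s,s+[0,0,-84]]))
m=(q.min(2)>140)&(q.max(2)-q.min(2)<50)
for v in range(125,175,3):
    u=np.nonzero(m[v,295:335])[0]+295
    if len(u): print(v,u.min(),u.max(),len(u))
# cup rim ellipse: still there?
dd=np.array([(u,v) for v in range(140,195) for u in range(295,340)]);w=depthpt('side',dd,d)
r=w[(w[:,2]>75)&(w[:,2]<83)];print(len(r),r.mean(0),cv2.minEnclosingCircle(r[:,:2].astype(np.float32)))
E
```

```text
t 33.1 pos [ 414.7 -228.1  184.9] yawx -4.3 yawy -94.3 j [-0.17  0.12 -0.17  0.   -1.27  1.67] F [-0.6 -0.5  0.3] T [ 0.073 -0.018 -0.019] gap 16.2 gf 22.6
[[316.92028678 131.38229342]
 [316.94722906 158.83612817]]
137 321 321 1
149 327 327 1
155 309 309 1
158 306 323 5
161 305 327 7
164 306 326 6
167 310 322 10
170 328 330 3
173 302 329 5
116 [ 426.4148618  -228.83664496   78.45548795] ((446.29852294921875, -211.71380615234375), 78.86898040771484)
```

```bash
python3 - <<'E'
from h import *
q=np.load('p10.npy').astype(int)
for v in range(128,172,3): print(v,' '.join('%3d'%q[v,u].mean() for u in range(298,336,2)), '|', ''.join('B' if q[v,u,2]-q[v,u,0]>50 else '.' for u in range(298,336)))
E
```

```text
128  89  88  81  83  86  90  88   7  55  87  17  24  16 101  96  95  91  92  95 | BBBBBBBBBBBBB.............BBBBBBBBBBBB
131  92  91  96  92  95  99  99 103  39  86  16  26  16  99  94  96 101  57  50 | BBBBBBBBBBBBBBBB..........BBBBBBBBBBBB
134  93  88  89  92  91  90  88  92  95  84   5   3  23  62  94  85  85  83  87 | BBBBBBBBBBBBBBBBB.........BBBBBBBBBBBB
137  93  96  98  94  94 100  98  60  65 116 119 127  88  99  99  82 102 103 102 | BBBBBBBBBBBBBBBBBB......BBBBBBBBBBBBBB
140 103  94  60  62  87  96  98  94  89 126 124 118  98  99 101 102 104  99  96 | BBBBBBBBBBBBBBBBB.......BBBBBBBBBBBBBB
143  97  92  89  90  94  97  98  97 115 126 123 101 104  97  92  89  94  93  94 | BBBBBBBBBBBBBBBBB.......BBBBBBBBBBBBBB
146  99  97  96  94  95  91  89  92 105 127 123 110  87  85  84  88  93  91  90 | BBBBBBBBBBBBBBBBB......BBBBBBBBBBBBBBB
149  90  86  83  83  84  90  98  97  60 128 123  75  93  83 125 142 134  94  93 | BBBBBBBBBBBBBBBB.......BBB.......BBBBB
152  99  99 100  97  97  96  93  92  77 120 114  92  56  80  82  53  90  85  86 | BBBBBBBBBBBBBBBB......BB........BBBBBB
155  90  93  96  94  89 105  73  77 113 120 110  77 114  76  59  59  85  86  91 | BBBBBBBBBB.....................BBBBBBB
158  93  88  90  86 149  74  79  77 120 118  99 188 186 144  89  80  87  85  27 | BBBBBBBB......................BBBBBB..
161  89  91  96 130  32  78  78  77  83  85 200 188 154  81  84  75  89  95  97 | BBBBBBB.......................BBBBBBBB
164  91  87  88  89 178  69  78  77  73 136 199 169  98  65 180  86  89  89  89 | BBBBBBB.......................BBBBBBBB
167  98 102 108  56  65  90 184  98 115 208 175 149 184  82  70  89  85  86  89 | BBBBBBB.......................BBBBBBBB
170  70  95  91  88  69  74  76  75  72  71  74  77  77  78  68 188 212  71  79 | BBBBBBB...........................BBBB
```

Request:
jog_arm(fingers=[-0.9,-0.9,-0.9,-0.9,-0.9,-0.9], slide=[[-0.2,0.2,0],[0,0,1],[0,0,1],[0,0,1],[0,0,1],[0,0,0]], spin=[0,0,0,0,0,0])

```text
t: 33.75
position: [411.3, -230.0, 143.1]
tool_rot: [-0.001, 0.999, -0.038, -0.002]
wrist_force: [0.1, 0.1, 0.0]
finger_gap: 16.2
gripper_force: 22.6
```

```bash
python3 -c "
from h import *
st()"
```

```text
t 33.75 pos [ 411.3 -230.   143.1] yawx -4.3 yawy -94.3 j [-0.18  0.15 -0.25 -0.   -1.17  1.67] F [0.1 0.1 0. ] T [0.023 0.051 0.017] gap 16.2 gf 22.6
```

Request:
jog_arm(fingers=[-0.9,-0.9,-0.9,-0.9,-0.9], slide=[[0,0,1],[0,0,1],[0,0,1],[0,0,1],[0,0,0]], spin=[0,0,0,0,0])

```text
t: 34.25
position: [411.3, -230.1, 103.3]
tool_rot: [-0.0, 0.999, -0.038, -0.002]
wrist_force: [-0.1, -0.4, -0.3]
finger_gap: 16.2
gripper_force: 22.6
```

```bash
python3 -c "
from h import *
st()"
```

```text
t 34.25 pos [ 411.3 -230.1  103.3] yawx -4.3 yawy -94.3 j [-0.18  0.19 -0.32 -0.   -1.07  1.67] F [-0.1 -0.4 -0.3] T [ 0.019  0.004 -0.006] gap 16.2 gf 22.6
```

Request:
jog_arm(fingers=[-0.9,-0.9,-0.9,-0.5,-0.5,-0.5,-0.5,-0.5,-0.5,-0.5,-0.5,-0.5], slide=[[0,0,0.5],[0,0,0.5],[0,0,0],[0,0,0],[0,0,0],[0,0,0],[0,0,-1],[0,0,-2],[0,0,-3],[0,0,-4],[0,0,-3],[0,0,0]], spin=[0,0,0,0,0,0,0,0,0,0,0,0])

```text
t: 35.45
position: [414.7, -231.6, 230.7]
tool_rot: [0.002, 0.999, -0.038, 0.005]
wrist_force: [0.4, -0.0, -0.4]
finger_gap: 21.7
gripper_force: 0.0
```

```bash
python3 -c "
from h import *
st();c=L(-29.2,105);print(c);go(c[0],c[1],180)"
```

```text
t 35.45 pos [ 414.7 -231.6  230.7] yawx -4.3 yawy -94.3 j [-0.18  0.1  -0.09  0.   -1.38  1.67] F [ 0.4 -0.  -0.4] T [-0.01  -0.086 -0.058] gap 21.7 gf 0.0
[508.89555948 115.28111431]
total [  6.74 -35.32   5.03] rows 9 each [ 0.749 -3.924  0.559]
```

Request:
jog_arm(fingers=[-0.4,-0.4,-0.4,-0.4,-0.4,-0.4,-0.4,-0.4,-0.4,-0.4,-0.4], slide=[[0.76,-3.92,0.2],[0.76,-3.92,0.2],[0.76,-3.92,0.2],[0.76,-3.92,0.2],[0.76,-3.92,0.2],[0.76,-3.92,0.5],[0.76,-3.92,1],[0.76,-3.92,1],[0.76,-3.92,1.5],[0,0,0],[0,0,0]], spin=[0,0,0,0,0,0,0,0,0,0,0])

```text
t: 36.55
position: [507.0, 116.7, 174.7]
tool_rot: [0.0, 0.999, -0.037, -0.001]
wrist_force: [-0.5, -1.3, 1.3]
finger_gap: 25.5
gripper_force: 0.0
```

```bash
python3 - <<'E'
from h import *
st();go(508.5,115.4,76)
P,D=snap('top')
dd=np.array([(u,v) for v in range(270,355) for u in range(410,490)]);w=depthpt('top',dd,D)
r=w[(w[:,2]>74)&(w[:,2]<84)];print('rim',r.mean(0),cv2.minEnclosingCircle(r[:,:2].astype(np.float32)))
c=w[(w[:,2]>95)&(w[:,2]<150)];k,lab,cen=cv2.kmeans(c.astype(np.float32),2,None,(3,50,.1),5,0);print(cen)
for i in(0,1): print((lab==i).sum(),c[lab[:,0]==i].max(0),c[lab[:,0]==i].min(0))
E
```

```text
t 36.55 pos [507.  116.7 174.7] yawx -4.2 yawy -94.2 j [ 0.53  0.22 -0.08  0.   -1.27  0.97] F [-0.5 -1.3  1.3] T [ 0.022 -0.036 -0.006] gap 25.5 gf 0.0
total [0.17 0.11 9.87] rows 3 each [0.057 0.035 3.291]
rim [ 411.93230492 -245.24957259   79.00601243] ((411.2260437011719, -246.5723876953125), 31.051326751708984)
[[ 382.0378  -247.7816   104.6869 ]
 [ 413.60922 -229.5621   113.60674]]
129 [ 393.16882314 -239.37659325  112.79105547] [ 371.57073305 -257.03913072   95.53975595]
123 [ 421.70170299 -220.70285272  120.21617229] [ 405.28983244 -240.51928371   95.08226152]
```

Two tubes are in. The second stands upright with its top at about 118 mm, and the cup is unmoved. Third tube now.

Request:
jog_arm(fingers=[-0.4,-0.4,-0.4,-0.4,-0.4,-0.4,-0.9,-0.9,-0.9,-0.9,-0.9], slide=[[0.1,0.1,2.5],[0,0,2.5],[0,0,2.5],[0,0,1.4],[0,0,0.8],[0,0,0],[0,0,0],[0,0,0],[0,0,0],[0,0,0],[0,0,0]], spin=[0,0,0,0,0,0,0,0,0,0,0], newtons=22)

```text
t: 37.7
position: [508.5, 115.3, 78.8]
tool_rot: [-0.0, 0.999, -0.038, 0.001]
wrist_force: [-0.4, -0.1, 3.9]
finger_gap: 16.0
gripper_force: 22.3
```

```bash
python3 -c "
from h import *
st()"
```

```text
t 37.7 pos [508.5 115.3  78.8] yawx -4.3 yawy -94.3 j [ 0.52  0.3  -0.24  0.   -1.03  0.97] F [-0.4 -0.1  3.9] T [-0.001  0.467 -0.023] gap 16.0 gf 22.3
```

Request:
jog_arm(fingers=[-0.9,-0.9,-0.9,-0.9,-0.9,-0.9,-0.9,-0.9], slide=[[-0.64,0,-0.77],[-1.29,0,-1.53],[-1.29,0,-1.53],[-1.29,0,-1.53],[-1.29,0,-1.53],[-1.29,0,-1.53],[-1.29,0,-1.53],[0,0,0]], spin=[0,0,0,0,0,0,0,0])

```text
t: 38.5
position: [424.2, 121.9, 180.0]
tool_rot: [-0.001, 0.999, -0.037, 0.002]
wrist_force: [0.9, 0.5, -0.0]
finger_gap: 16.1
gripper_force: 22.0
```

```bash
python3 -c "
from h import *
st();go(378.2,34.2,180)"
```

```text
t 38.5 pos [424.2 121.9 180. ] yawx -4.3 yawy -94.3 j [ 0.64  0.06 -0.26  0.   -1.25  0.86] F [ 0.9  0.5 -0. ] T [ 0.019 -0.113  0.046] gap 16.1 gf 22.0
total [-3.94  9.09 -0.04] rows 3 each [-1.313  3.028 -0.013]
```

Same standing-up routine at the same place on the tray front.

Request:
jog_arm(fingers=[-0.9,-0.9,-0.9,-0.9,-0.9,-0.9,-0.9,-0.9,-0.9], slide=[[-1.3,3.03,0],[-1.3,3.03,0],[-1.3,3.03,0],[0,0,0],[0,0,3],[0,0,3],[0,0,2.8],[0,0,0.9],[0,0,0]], spin=[0,0,0,0,0,0,0,0,0])

```text
t: 39.4
position: [378.1, 33.4, 79.7]
tool_rot: [0.001, 0.999, -0.038, -0.001]
wrist_force: [0.4, 0.2, 0.1]
finger_gap: 16.4
gripper_force: 22.0
```

Request:
jog_arm(fingers=[-0.9,-0.9,-0.9,-0.9,-0.9,-0.9,-0.9], slide=[[1,0,0],[1,0,0],[0.5,0,-0.3],[0.71,0,-0.55],[0.76,0,-0.48],[0.8,0,-0.41],[0,0,0]], spin=[0,0,0,0,0,0,0])

```text
t: 40.1
position: [427.9, 30.2, 98.9]
tool_rot: [-0.0, 0.999, -0.038, 0.001]
wrist_force: [-2.0, 0.9, 1.3]
finger_gap: 16.2
gripper_force: 22.1
```

```bash
python3 -c "
from h import *
st()"
```

```text
t 40.1 pos [427.9  30.2  98.9] yawx -4.3 yawy -94.3 j [ 0.44  0.11 -0.43  0.   -1.03  1.06] F [-2.   0.9  1.3] T [0.188 0.876 0.037] gap 16.2 gf 22.1
```

Request:
jog_arm(fingers=[-0.9,-0.9,-0.9,-0.9,-0.9,-0.9,-0.9], slide=[[0.85,0,-0.3],[0.88,0,-0.2],[0.89,0,-0.15],[0.7,0,-0.05],[0.3,0,0],[0,0,0],[0,0,0]], spin=[0,0,0,0,0,0,0])

```text
t: 40.8
position: [462.5, 27.4, 104.8]
tool_rot: [-0.0, 0.999, -0.038, -0.0]
wrist_force: [-0.6, 0.4, -1.6]
finger_gap: 16.1
gripper_force: 22.6
```

```bash
python3 -c "
from h import *
st()"
```

```text
t 40.8 pos [462.5  27.4 104.8] yawx -4.3 yawy -94.3 j [ 0.4   0.17 -0.34 -0.   -1.06  1.1 ] F [-0.6  0.4 -1.6] T [0.056 0.501 0.036] gap 16.1 gf 22.6
```

Request:
jog_arm(fingers=[-0.9,-0.9,-0.9,-0.9,-0.9,-0.9,-0.9,-0.9,-0.9,-0.9,-0.9], slide=[[-1.5,0,0],[-1,0,-2],[0,0,-4],[0,0,-4],[0,0,-2.5],[0,0,0],[0,0,0],[0,0,0],[0,0,0],[0,0,0],[0,0,0]], spin=[0,0,0,0,0,8.2,8.2,8.2,8.2,8.2,0])

```text
t: 41.9
position: [437.9, 29.4, 230.2]
tool_rot: [-0.0, 0.923, -0.386, 0.001]
wrist_force: [0.8, 0.1, 0.2]
finger_gap: 16.4
gripper_force: 22.6
```

```bash
python3 -c "
from h import *
st();go(413.5,-264,195)"
```

```text
t 41.9 pos [437.9  29.4 230.2] yawx -45.4 yawy -135.4 j [ 0.43  0.03 -0.16  0.   -1.38  0.35] F [0.8 0.1 0.2] T [-0.05  -0.006 -0.033] gap 16.4 gf 22.6
total [19.17 22.35  3.51] rows 7 each [2.738 3.193 0.501]
```

Request:
jog_arm(fingers=[-0.9,-0.9,-0.9,-0.9,-0.9,-0.9,-0.9,-0.9,-0.9,-0.9], slide=[[2.74,3.19,0],[2.74,3.19,0],[2.74,3.19,0],[2.74,3.19,0],[2.74,3.19,0],[2.74,3.19,0],[2.74,3.19,0],[0,0,0],[0,0,3],[0,0,0]], spin=[0,0,0,0,0,0,0,0,0,0])

```text
t: 42.9
position: [411.8, -263.1, 196.7]
tool_rot: [-0.0, 0.923, -0.384, -0.003]
wrist_force: [-0.3, -0.1, -1.6]
finger_gap: 16.2
gripper_force: 22.6
```

```bash
python3 - <<'E'
from h import *
st();p,d=snap('side')
s=bot.sense()['position'];print(proj('side',[s,s+[0,0,-84],[411,-246.5,80]]))
cv2.imwrite('pics/c11.png',cv2.resize(p[90:210,260:380,::-1],(600,600)))
E
```

```text
t 42.9 pos [ 411.8 -263.1  196.7] yawx -45.2 yawy -135.2 j [-0.25  0.15 -0.11 -0.   -1.31  1.03] F [-0.3 -0.1 -1.6] T [ 0.115  0.083 -0.004] gap 16.2 gf 22.6
[[311.63450271 117.60700137]
 [311.96786258 145.6145505 ]
 [315.39399848 160.25636723]]
```

View pics/c11.png

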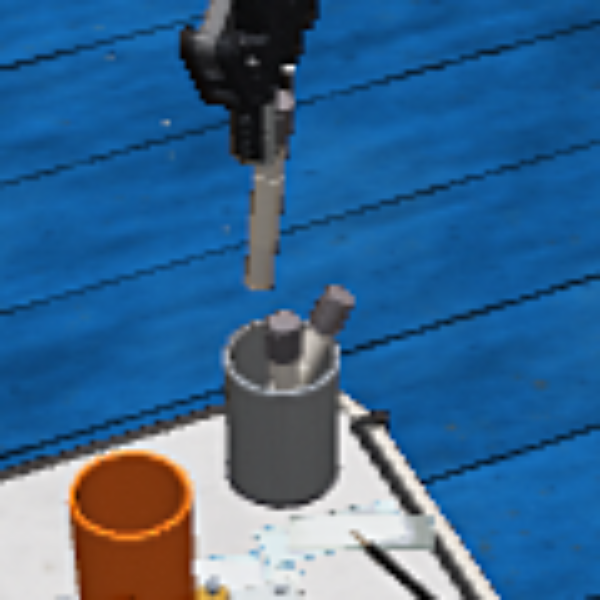

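Both standing tubes are in the cup, with free space at its far side directly under the third tube's foot, side (311.6,147).

```bash
python3 -c "
from h import *
st();go(413,-263.5,145)
print(plane('side',[(311.6,146.5)],112))"
```

```text
t 42.95 pos [ 412.7 -263.6  198.8] yawx -45.2 yawy -135.2 j [-0.25  0.15 -0.11 -0.   -1.32  1.03] F [-0.9 -0.5  0.9] T [ 0.044 -0.012 -0.015] gap 16.0 gf 22.6
total [ 0.03 -0.04  5.38] rows 2 each [ 0.017 -0.021  2.691]
[[ 413.51473856 -264.00218032  112.        ]]
```

Request:
jog_arm(fingers=[-0.9,-0.9,-0.9,-0.9,-0.9,-0.9,-0.9], slide=[[0.05,0,1],[0,0,1],[0,0,1],[0,0,1],[0,0,1],[0,0,0],[0,0,0]], spin=[0,0,0,0,0,0,0])

```text
t: 43.65
position: [413.3, -263.8, 149.2]
tool_rot: [-0.0, 0.923, -0.385, -0.001]
wrist_force: [-1.2, 1.0, -0.9]
finger_gap: 16.2
gripper_force: 23.8
```

```bash
python3 -c "
from h import *
st()"
```

```text
t 43.65 pos [ 413.3 -263.8  149.2] yawx -45.3 yawy -135.3 j [-0.25  0.18 -0.2  -0.   -1.19  1.03] F [-1.2  1.  -0.9] T [0.759 0.254 0.025] gap 16.2 gf 23.8
```

Request:
jog_arm(fingers=[-0.9,-0.9,-0.9,-0.9,-0.9], slide=[[0,0,1],[0,0,1],[0,0,1],[0,0,1],[0,0,0]], spin=[0,0,0,0,0])

```text
t: 44.15
position: [417.0, -266.8, 113.0]
tool_rot: [0.001, 0.923, -0.384, 0.004]
wrist_force: [-1.0, 0.1, 14.9]
finger_gap: 16.6
gripper_force: 28.0
```

```bash
python3 -c "
from h import *
st()"
```

```text
t 44.15 pos [ 417.  -266.8  113. ] yawx -45.2 yawy -135.2 j [-0.25  0.21 -0.26  0.   -1.09  1.03] F [-1.   0.1 14.9] T [-0.207  0.183 -0.013] gap 16.6 gf 28.0
```

Request:
jog_arm(fingers=[-0.9,-0.9,-0.9], slide=[[0,0,-0.8],[0,0,0],[0,0,0]], spin=[0,0,0])

```text
t: 44.45
position: [414.1, -264.6, 118.1]
tool_rot: [0.0, 0.923, -0.385, 0.0]
wrist_force: [-0.4, 1.6, 6.3]
finger_gap: 16.2
gripper_force: 27.4
```

```bash
python3 - <<'E'
from h import *
st();p,d=snap('side')
dd=np.array([(u,v) for v in range(125,195) for u in range(290,345)]);w=depthpt('side',dd,d)
r=w[(w[:,2]>76)&(w[:,2]<82)&(abs(w[:,0]-411)<45)&(abs(w[:,1]+246)<45)];print('rim',len(r),r.mean(0),r.min(0),r.max(0))
c=w[(w[:,2]>84)&(w[:,2]<150)&(abs(w[:,0]-411)<50)&(abs(w[:,1]+246)<50)].astype(np.float32)
_,lab,cen=cv2.kmeans(c,3,None,(3,50,.1),10,2);print(cen.round(1))
for i in range(3): print((lab==i).sum(),c[lab[:,0]==i].min(0),c[lab[:,0]==i].max(0))
cv2.imwrite('pics/c12.png',cv2.resize(p[110:210,270:370,::-1],(700,700))[:600])
E
```

```text
t 44.45 pos [ 414.1 -264.6  118.1] yawx -45.3 yawy -135.3 j [-0.25  0.21 -0.25  0.   -1.11  1.03] F [-0.4  1.6  6.3] T [0.727 0.57  0.002] gap 16.2 gf 27.4
rim 92 [ 420.55836154 -253.35067253   78.94187569] [ 388.86843444 -281.48197276   76.0667865 ] [ 447.61776396 -231.30105586   81.97193467]
[[ 408.1 -259.6   94.8]
 [ 442.5 -263.1  101. ]
 [ 420.1 -250.2  135.6]]
141 [ 386.08478 -284.155     84.08082] [ 429.35864 -233.09447  120.68321]
110 [ 431.1234  -280.3252    84.23139] [ 453.27856 -233.58939  118.68333]
97 [ 397.23248  -267.40204   117.384796] [ 433.34613 -243.27246  149.67032]
```

View pics/c12.png

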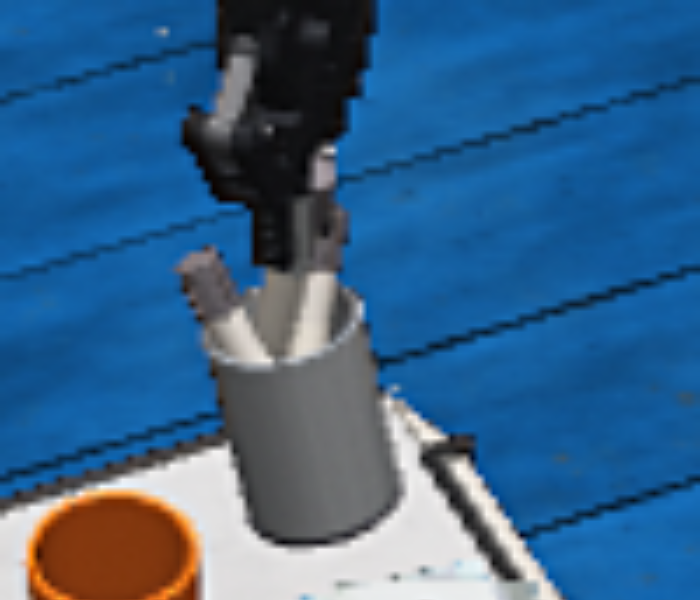

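The cup is leaning a little: the third tube's foot is bearing on something at side (312,145). I'll ease up so that it settles, then measure.

Request:
jog_arm(fingers=[-0.9,-0.9,-0.9,-0.9,-0.9,-0.9,-0.9,-0.9], slide=[[0,0,-0.4],[0,0,-0.4],[0,0,-0.4],[0,0,-0.4],[0,0,-0.4],[0,0,-0.4],[0,0,-0.4],[0,0,0]], spin=[0,0,0,0,0,0,0,0])

```text
t: 45.3
position: [414.5, -264.8, 146.9]
tool_rot: [0.0, 0.923, -0.385, 0.001]
wrist_force: [-1.4, 1.4, 1.2]
finger_gap: 16.4
gripper_force: 27.1
```

```bash
cat >> h.py <<'E'
def cup(c=(411,-246)):
    "rim fit and caps from side depth"
    p,d=snap('side');dd=np.array([(u,v) for v in range(120,200) for u in range(285,350)]);w=depthpt('side',dd,d)
    n=(abs(w[:,0]-c[0])<55)&(abs(w[:,1]-c[1])<55)
    q=p[dd[:,1],dd[:,0]].astype(int);g=np.abs(q.max(1)-q.min(1))
    r=w[n&(w[:,2]>70)&(w[:,2]<90)];print('rim pts',len(r),'z',np.percentile(r[:,2],[5,50,95]).round(1))
    blue=(q[:,2]-q[:,0]>50)
    im=np.zeros((480,640),np.uint8);k=~blue&n&(w[:,2]>3);im[dd[k][:,1],dd[k][:,0]]=1
    for v in range(125,200,3):
        u=np.nonzero(im[v])[0]
        if len(u): 
            zs=[w[np.flatnonzero((dd[:,1]==v)&(dd[:,0]==x))[0]].round(0).astype(int).tolist() for x in (u.min(),(u.min()+u.max())//2,u.max())]
            print(v,u.min(),u.max(),zs)
    return p,d
E
python3 -c "
from h import *
st();cup()"
```

```text
t 45.3 pos [ 414.5 -264.8  146.9] yawx -45.3 yawy -135.3 j [-0.25  0.18 -0.2   0.   -1.18  1.03] F [-1.4  1.4  1.2] T [ 0.559  0.464 -0.016] gap 16.4 gf 27.1
rim pts 217 z [71.1 78.4 87.7]
125 299 317 [[455, -238, 209], [440, -222, 215], [403, -255, 180]]
128 300 317 [[450, -244, 194], [438, -227, 203], [404, -252, 174]]
131 305 317 [[434, -255, 173], [421, -249, 173], [399, -263, 156]]
134 305 315 [[431, -263, 158], [425, -247, 167], [408, -255, 156]]
137 305 315 [[432, -260, 151], [426, -245, 160], [407, -258, 144]]
140 309 314 [[421, -262, 137], [417, -259, 137], [410, -258, 136]]
143 308 314 [[423, -265, 125], [418, -257, 130], [410, -257, 127]]
146 308 326 [[423, -265, 116], [-35, -1243, -790], [378, -256, 108]]
149 301 326 [[441, -267, 111], [-5, -1228, -789], [381, -248, 105]]
152 300 324 [[448, -257, 112], [414, -262, 96], [387, -247, 98]]
155 301 323 [[447, -254, 104], [406, -280, 69], [390, -247, 90]]
158 302 324 [[445, -253, 94], [405, -277, 61], [389, -243, 82]]
161 302 325 [[442, -259, 78], [405, -276, 51], [391, -232, 82]]
164 302 325 [[443, -259, 68], [405, -277, 40], [389, -235, 68]]
167 303 325 [[444, -250, 67], [425, -223, 83], [390, -233, 61]]
170 303 325 [[444, -251, 55], [426, -221, 74], [390, -233, 50]]
173 303 325 [[443, -254, 42], [425, -225, 60], [391, -230, 43]]
176 303 325 [[442, -258, 27], [424, -225, 49], [391, -231, 31]]
179 303 325 [[441, -259, 15], [425, -223, 41], [391, -230, 21]]
182 304 325 [[443, -250, 13], [426, -222, 31], [391, -229, 11]]
185 305 324 [[442, -244, 7], [425, -224, 19], [397, -224, 7]]
188 308 321 [[438, -234, 3], [425, -224, 7], [407, -219, 5]]
191 336 336 [[376, -192, 6], [376, -192, 6], [376, -192, 6]]
194 319 329 [[421, -200, 6], [410, -195, 6], [397, -191, 4]]
197 311 314 [[444, -200, 4], [440, -202, 1], [437, -198, 3]]
```

The cup has settled upright. I'll lift the third tube clear and map the cup from above.

Request:
jog_arm(fingers=[-0.9,-0.9,-0.9,-0.9,-0.9,-0.9,-0.9,-0.9,-0.9,-0.9], slide=[[0,0,-2],[0,0,-3],[0,0,-4],[-2.8,-2.8,0],[-2.8,-2.8,0],[-2.8,-2.8,0],[-2.8,-2.8,0],[-2.8,-2.8,0],[0,0,0],[0,0,0]], spin=[0,0,0,0,0,0,0,0,0,0])

```text
t: 46.35
position: [415.8, -66.0, 236.5]
tool_rot: [-0.0, 0.923, -0.384, 0.001]
wrist_force: [-1.0, -1.1, -0.2]
finger_gap: 16.2
gripper_force: 27.0
```

```bash
cat >> h.py <<'E'
def hmap(c=(413,-248),R=48,s=3):
    "height map (cm-ish) of the cup region from top and side"
    for n,(a,b,e,f) in dict(top=(260,360,400,500),side=(110,205,275,360)).items():
        p,d=snap(n);dd=np.array([(u,v) for v in np.arange(a,b,.5) for u in np.arange(e,f,.5)]);w=depthpt(n,dd,d)
        G={}
        for x,y,z in w:
            i,j=int((x-c[0]+R)//s),int((c[1]+R-y)//s)
            if 0<=i<2*R//s and 0<=j<2*R//s and -5<z<140: G[i,j]=max(G.get((i,j),-9),z)
        print(n,'rows: x high->low; cols: y high->low; first col y=',c[1]+R)
        for i in reversed(range(2*R//s)): print('%4d '%(c[0]-R+s*i+s/2)+' '.join('%3d'%G[i,j] if (i,j) in G else '  .' for j in range(2*R//s)))
E
python3 - <<'E'
from h import *
st();hmap()
P,D=snap('top');dd=np.array([(u,v) for v in range(270,355) for u in range(410,490)]);w=depthpt('top',dd,D)
r=w[(w[:,2]>76)&(w[:,2]<82)];print('rim',r.mean(0),cv2.minEnclosingCircle(r[:,:2].astype(np.float32)))
E
```

```text
t 46.35 pos [415.8 -66.  236.5] yawx -45.2 yawy -135.2 j [ 0.22 -0.01 -0.18  0.   -1.39  0.56] F [-1.  -1.1 -0.2] T [-0.02   0.032 -0.022] gap 16.2 gf 27.0
top rows: x high->low; cols: y high->low; first col y= -200
 459   .   .   .   .   .   .   .   .   .   .   .   .   .   .   .   .   .   .   .   1   4   4   1   1   2   1   2   0   1   0   0   1
 456   .   .   .   .   .   .   .   .   .   .   .   .   .   .   .   .   .   .   .   1   0   0   0   0   2   0   1   0   0   .  -2   2
 453   .   .   .   .   .   .   .   .   .   .   .   .   .   .   .   .   .   .   0   1   1   0   0   2   0   5   0   .   .   .   .   0
 450   .   .   .   .   .   .   .   .   .   .   .   .   .   .   .   .   .   .   1   0   1   2   0   2   .   .   .   .   .   .   .   .
 447   .   .   .   .   .   .   .   .   .   .   .   .   .   .   .   .   .   . 112 114 111   .   .   .   .   .   .   .   .   .   .   .
 444   .   .   .   .   .   .   .   .   .   .   .   .   .   .   .   .  93 118 115 114 113 114 112   .   .   .   .   .   .   .   .   3
 441   .   .   .   .   .   .   .   .   .   .   .  80  78  79  80  80 106 114 114 116 1
[... 7097 characters left out ...]
108 107   .   .   .   .   .   .   .   .   .   .   .   .   .
 375   0   .   1   0   0   .   0   0   0   0   0   1   0   1  -2  -2 106 107   0 104   .   .   .   .   .   .   .   .   .   .   .   .
 372   0  -1   1   .   0   0   0   .   0   0   0  -3   0  -2   0   0 104   0   2   0   0   .   .   .   .   .   .   .   .   .   .   .
 369   0   0   0   0   0  -1   0   0  -1   .  -2  -1  -1  -3   0  -2   .   0  -1  -1  -1   .   0   0   0   .   .   .   .   .   .   .
 366  -2  -1  -4  -3   0  -1   0   0  -1   0  -1  -1   0  -2  -2   0  -2  -1  -1  -1  -2  -2   0   .   0  -1   0   .   .   .   .   .
rim [ 412.27075753 -252.10499118   78.91610053] ((414.250244140625, -249.61253356933594), 30.31978988647461)
```

Tube 1's barrel leaves about 14 mm at the right, just too tight. I'll nudge its cap a little to +y with the held tube first, so I need where the held tube's foot is.

```bash
python3 - <<'E'
from h import *
np.set_printoptions(suppress=True,precision=1)
st();p,d=snap('side');t=bot.sense()['position']
c=proj('side',[t])[0].astype(int);dd=np.array([(u,v) for v in range(c[1]-30,c[1]+50) for u in range(c[0]-40,c[0]+40)]);w=depthpt('side',dd,d)
k=(abs(w[:,0]-t[0])<45)&(abs(w[:,1]-t[1])<45)&(w[:,2]>125)&(w[:,2]<t[2]-2);w=w[k]
for z in range(125,240,6):
    s=w[(w[:,2]>=z)&(w[:,2]<z+6)]
    if len(s): print(z,len(s),np.median(s,0)-t, s[:,0].min()-t[0],s[:,0].max()-t[0])
E
```

```text
t 46.5 pos [415.4 -67.3 236.1] yawx -45.4 yawy -135.4 j [ 0.2 -0.  -0.2  0.  -1.4  0.6] F [0.2 0.1 0.1] T [-0. -0.  0.] gap 16.0 gf 27.0
161 11 [ 11.3  -2.2 -71.7] 5.244543492658124 14.505351613141897
167 12 [  9.6   0.2 -65.8] 3.433855217512587 14.913173250433204
173 15 [ 10.    0.7 -60. ] 1.0784881380021147 14.398989642147797
179 12 [ 10.3  -0.7 -53.9] 1.7805994842312316 13.327037357420807
185 15 [  7.    1.2 -48.5] -0.7289973015238047 12.79192538146151
191 13 [  9.1   3.  -41.9] 0.5946989840593915 12.384310763790666
197 16 [  7.1   3.3 -35.8] -0.04425814393704286 10.898353652472451
203 16 [  7.2   3.4 -30.4] -2.4457641241158967 10.27464540680154
209 13 [  6.4   4.1 -24.5] 0.41552938686743346 9.553020314487412
215 18 [  5.2   4.5 -18.8] -3.274511516402413 8.752020210801845
221 14 [  3.3   6.9 -12.3] -5.8385625524702505 8.07225926136607
227 5 [ 3.2  8.8 -7.7] -3.361719613508569 7.974552603309633
```

Request:
jog_arm(fingers=[-0.9,-0.9,-0.9,-0.9,-0.9,-0.9], slide=[[0,0,0],[0,0,0],[0,0,0],[0,0,0],[0,0,0],[0,0,0]], spin=[-8.2,-8.2,-8.2,-8.2,-8.2,0])

```text
t: 47.15
position: [415.2, -67.4, 235.9]
tool_rot: [0.0, 0.999, -0.038, -0.0]
wrist_force: [0.1, 0.8, 0.9]
finger_gap: 16.1
gripper_force: 27.0
```

```bash
python3 -c "
from h import *
st();go(425,30,236)"
```

```text
t 47.15 pos [415.2 -67.4 235.9] yawx -4.4 yawy -94.4 j [ 0.22 -0.01 -0.18  0.   -1.39  1.28] F [0.1 0.8 0.9] T [ 0.019 -0.008  0.044] gap 16.1 gf 27.0
total [ 0.24 -9.78 -0.01] rows 3 each [ 8.000e-02 -3.262e+00 -3.000e-03]
```

Request:
jog_arm(fingers=[-0.9,-0.9,-0.9,-0.9,-0.9,-0.9,-0.9,-0.9,-0.9,-0.9,-0.9], slide=[[0.08,-3.26,0],[0.08,-3.26,0],[0.08,-3.26,0],[0,0,0],[0,0,4],[0,0,4],[0,0,3],[0,0,1.6],[0,0,1],[0,0,0],[0,0,0]], spin=[0,0,0,0,0,0,0,0,0,0,0])

```text
t: 48.25
position: [425.6, 30.7, 100.8]
tool_rot: [-0.0, 0.999, -0.038, 0.001]
wrist_force: [-0.4, 0.3, -0.1]
finger_gap: 16.5
gripper_force: 27.0
```

Request:
jog_arm(fingers=[-0.9,-0.9,-0.9,-0.9,-0.9,-0.9,-0.9,-0.9], slide=[[1,0,0],[1,0,0],[0.8,0,-0.1],[0.6,0,-0.05],[0.6,0,0],[0.5,0,0],[0,0,0],[0,0,0]], spin=[0,0,0,0,0,0,0,0])

```text
t: 49.05
position: [469.6, 27.4, 101.2]
tool_rot: [0.0, 0.999, -0.038, -0.0]
wrist_force: [-1.0, 0.5, -0.8]
finger_gap: 16.2
gripper_force: 26.5
```

```bash
python3 -c "
from h import *
st()"
```

```text
t 49.05 pos [469.6  27.4 101.2] yawx -4.3 yawy -94.3 j [ 0.39  0.18 -0.33 -0.   -1.06  1.1 ] F [-1.   0.5 -0.8] T [ 0.02   0.609 -0.018] gap 16.2 gf 26.5
```

Back off, lift, and re-measure the tube in the grip.

Request:
jog_arm(fingers=[-0.9,-0.9,-0.9,-0.9,-0.9,-0.9,-0.9,-0.9], slide=[[-1.5,0,0],[-2,0,-2],[-1.5,0,-4],[0,0,-4],[0,0,-3.5],[0,4,0],[0,4,0],[0,0,0]], spin=[0,0,0,0,0,0,0,0])

```text
t: 49.85
position: [413.8, -51.4, 237.2]
tool_rot: [0.0, 0.999, -0.039, 0.001]
wrist_force: [0.3, 0.1, 0.2]
finger_gap: 16.4
gripper_force: 26.6
```

```bash
cat >> h.py <<'E'
def held():
    p,d=snap('side');t=bot.sense()['position']
    c=proj('side',[t])[0].astype(int);dd=np.array([(u,v) for v in range(c[1]-10,c[1]+50) for u in range(c[0]-30,c[0]+30)]);w=depthpt('side',dd,d)
    k=(np.hypot(*(w[:,:2]-t[:2]).T)<28)&(w[:,2]>t[2]-95)&(w[:,2]<t[2]-8);w=w[k]-t;v=t[:2]-[762,555];v/=np.linalg.norm(v)
    A=np.c_[w[:,2],np.ones(len(w))];s=np.linalg.lstsq(A,w[:,:2],rcond=None)[0]
    for z in(-10,-75):print('axis at',z,(s[0]*z+s[1]+v*6.5).round(1))
    print('lowest',np.percentile(w[:,2],[0,2]).round(1),len(w))
E
python3 -c "
from h import *
st();held()
go(387,-278,236)"
```

```text
t 49.85 pos [413.8 -51.4 237.2] yawx -4.5 yawy -94.5 j [ 0.26 -0.02 -0.19  0.   -1.39  1.23] F [0.3 0.1 0.2] T [ 0.061  0.011 -0.078] gap 16.4 gf 26.6
axis at -10 [-6.5 -1. ]
axis at -75 [-3.6 -1.9]
lowest [-75.9 -71.6] 161
total [-0.9  22.94  0.09] rows 6 each [-0.149  3.823  0.015]
```

Request:
jog_arm(fingers=[-0.9,-0.9,-0.9,-0.9,-0.9,-0.9,-0.9,-0.9,-0.9,-0.9,-0.9], slide=[[-0.13,3.83,0],[-0.13,3.83,0],[-0.13,3.83,0],[-0.13,3.83,0],[-0.13,3.83,0],[-0.13,3.83,0],[0,0,0],[0,0,3],[0,0,2],[0,0,1.6],[0,0,0]], spin=[0,0,0,0,0,0,0,0,0,0,0])

```text
t: 51.0
position: [388.1, -275.6, 168.4]
tool_rot: [-0.001, 0.999, -0.037, -0.002]
wrist_force: [0.6, 0.3, 0.7]
finger_gap: 16.1
gripper_force: 26.6
```

```bash
python3 -c "
from h import *
st();held()"
```

```text
t 51.0 pos [ 388.1 -275.6  168.4] yawx -4.3 yawy -94.3 j [-0.29  0.14 -0.2  -0.   -1.24  1.78] F [0.6 0.3 0.7] T [-0.008  0.019  0.017] gap 16.1 gf 26.6
axis at -10 [-11.7   0.7]
axis at -75 [1.3 5.4]
lowest [-94.5 -93.3] 181
```

Request:
jog_arm(fingers=[-0.9,-0.9,-0.9,-0.9,-0.9,-0.9,-0.9,-0.9,-0.9,-0.9,-0.9], slide=[[0,-0.4,0],[0,-0.4,0],[0,-0.3,0],[0,-0.3,0],[0,-0.3,0],[0,-0.3,0],[0,0,0],[0,1.0,0],[0,0.5,-3],[0,0,-4],[0,0,0]], spin=[0,0,0,0,0,0,0,0,0,0,0])

```text
t: 52.15
position: [391.2, -274.5, 245.8]
tool_rot: [0.002, 0.999, -0.038, 0.004]
wrist_force: [-0.3, -0.1, -0.9]
finger_gap: 16.1
gripper_force: 26.6
```

```bash
python3 -c "
from h import *
import h
st();held()
p,d=snap('side');dd=np.array([(u,v) for v in range(125,205) for u in range(285,350)]);w=depthpt('side',dd,d)
for x0,x1,n in((366,402,'t1'),(424,455,'t2')):
  c=w[(w[:,0]>x0)&(w[:,0]<x1)&(w[:,2]>90)&(w[:,2]<122)&(abs(w[:,1]+248)<40)];print(n,len(c),c.mean(0).round(1),c.min(0).round(),c.max(0).round())
r=w[(w[:,2]>76)&(w[:,2]<82)&(abs(w[:,0]-413)<45)&(abs(w[:,1]+248)<45)];print(r.min(0),r.max(0),cv2.minEnclosingCircle(r[:,:2].astype(np.float32)))
"
```

```text
t 52.15 pos [ 391.2 -274.5  245.8] yawx -4.3 yawy -94.3 j [-0.28  0.1  -0.05  0.   -1.41  1.78] F [-0.3 -0.1 -0.9] T [-0.027 -0.017 -0.005] gap 16.1 gf 26.6
axis at -10 [-4.7 -1.3]
axis at -75 [-2.4 -1.8]
lowest [-72.3 -70.7] 147
t1 67 [ 389.8 -235.6  102.5] [ 375. -245.   90.] [ 399. -228.  112.]
t2 76 [ 438.  -250.7  105.3] [ 427. -263.   91.] [ 447. -243.  117.]
[ 388.52270437 -278.27183273   76.00255571] [ 443.06330811 -217.23352215   81.48151607] ((413.79888916015625, -247.64401245117188), 30.672346115112305)
```

Request:
jog_arm(fingers=[-0.9,-0.9,-0.9], slide=[[0,0,0],[0,0,0],[0,0,0]], spin=[7,7,0])

```text
t: 52.55
position: [388.6, -272.1, 239.3]
tool_rot: [-0.0, 0.987, -0.16, -0.001]
wrist_force: [1.4, 0.3, -0.5]
finger_gap: 16.0
gripper_force: 26.6
```

```bash
python3 -c "
from h import *
st();held();go(410.8,-264.3,160)"
```

```text
t 52.55 pos [ 388.6 -272.1  239.3] yawx -18.4 yawy -108.4 j [-0.28  0.1  -0.06 -0.   -1.41  1.53] F [ 1.4  0.3 -0.5] T [ 0.005 -0.064 -0.018] gap 16.0 gf 26.6
axis at -10 [-5.3  1.3]
axis at -75 [-4.8  0.6]
lowest [-77.  -73.4] 147
total [ 1.88 -1.43  7.94] rows 2 each [ 0.938 -0.715  3.97 ]
```

Request:
jog_arm(fingers=[-0.9,-0.9,-0.9,-0.9,-0.9,-0.9], slide=[[2.1,-1.32,0],[0,0,3],[0,0,2.5],[0,0,1.5],[0,0,0],[0,0,0]], spin=[0,0,0,0,0,0])

```text
t: 53.2
position: [413.2, -266.4, 170.7]
tool_rot: [0.0, 0.987, -0.158, -0.0]
wrist_force: [-0.1, -0.2, 0.4]
finger_gap: 16.0
gripper_force: 26.6
```

```bash
python3 -c "
from h import *
st();held()"
```

```text
t 53.2 pos [ 413.2 -266.4  170.7] yawx -18.2 yawy -108.2 j [-0.25  0.17 -0.16  0.   -1.24  1.51] F [-0.1 -0.2  0.4] T [-0.049 -0.028 -0.02 ] gap 16.0 gf 26.6
axis at -10 [-4.8  2.5]
axis at -75 [-0.3  1.7]
lowest [-94.7 -94.6] 186
```

Request:
jog_arm(fingers=[-0.9,-0.9,-0.9,-0.9,-0.9,-0.9], slide=[[0,0,0.7],[0,0,0.7],[0,0,0.7],[0,0,0.7],[0,0,0],[0,0,0]], spin=[0,0,0,0,0,0])

```text
t: 53.85
position: [413.2, -266.2, 142.4]
tool_rot: [0.0, 0.987, -0.159, -0.0]
wrist_force: [0.1, 0.0, -0.6]
finger_gap: 16.0
gripper_force: 26.6
```

```bash
python3 -c "
from h import *
st()"
```

```text
t 53.85 pos [ 413.2 -266.2  142.4] yawx -18.3 yawy -108.3 j [-0.25  0.19 -0.21  0.   -1.17  1.5 ] F [ 0.1  0.  -0.6] T [-0.061 -0.002 -0.038] gap 16.0 gf 26.6
```

Foot at about 67 mm, inside the rim with no contact. I'll go down in small steps.

Request:
jog_arm(fingers=[-0.9,-0.9,-0.9,-0.9,-0.9], slide=[[0,0,0.6],[0,0,0.6],[0,0,0.6],[0,0,0],[0,0,0]], spin=[0,0,0,0,0])

```text
t: 54.35
position: [413.2, -266.2, 124.3]
tool_rot: [0.0, 0.987, -0.159, -0.0]
wrist_force: [1.0, -0.4, -0.5]
finger_gap: 15.8
gripper_force: 26.6
```

```bash
python3 -c "
from h import *
st()"
```

```text
t 54.35 pos [ 413.2 -266.2  124.3] yawx -18.3 yawy -108.3 j [-0.25  0.2  -0.24  0.   -1.13  1.5 ] F [ 1.  -0.4 -0.5] T [-0.026 -0.032 -0.002] gap 15.8 gf 26.6
```

Request:
jog_arm(fingers=[-0.9,-0.9,-0.9,-0.9,-0.9], slide=[[0,0,0.6],[0,0,0.6],[0,0,0.6],[0,0,0],[0,0,0]], spin=[0,0,0,0,0])

```text
t: 54.85
position: [413.1, -266.2, 106.3]
tool_rot: [0.0, 0.987, -0.159, -0.0]
wrist_force: [-0.3, -0.2, -0.9]
finger_gap: 16.0
gripper_force: 26.6
```

```bash
python3 -c "
from h import *
st()"
```

```text
t 54.85 pos [ 413.1 -266.2  106.3] yawx -18.3 yawy -108.3 j [-0.25  0.22 -0.27  0.   -1.08  1.5 ] F [-0.3 -0.2 -0.9] T [-0.024 -0.027 -0.019] gap 16.0 gf 26.6
```

No contact, foot at about 31. Down to about 14, then let go and rise.

Request:
jog_arm(fingers=[-0.9,-0.9,-0.9,-0.9,-0.9,-0.9], slide=[[0,0,0.5],[0,0,0.5],[0,0,0.4],[0,0,0.3],[0,0,0],[0,0,0]], spin=[0,0,0,0,0,0])

```text
t: 55.45
position: [413.2, -266.2, 89.4]
tool_rot: [-0.0, 0.987, -0.159, -0.0]
wrist_force: [0.2, -0.0, -1.3]
finger_gap: 15.7
gripper_force: 26.8
```

```bash
python3 -c "
from h import *
st()"
```

```text
t 55.45 pos [ 413.2 -266.2   89.4] yawx -18.3 yawy -108.3 j [-0.25  0.23 -0.3  -0.   -1.04  1.5 ] F [ 0.2 -0.  -1.3] T [0.016 0.118 0.014] gap 15.7 gf 26.8
```

Request:
jog_arm(fingers=[-0.5,-0.5,-0.5,-0.5,-0.5,-0.5,-0.5,-0.5,-0.5,-0.5], slide=[[0,0,0],[0,0,0],[0,0,0],[0,0,-1],[0,0,-2],[0,0,-3],[0,0,-4],[0,0,-4],[0,0,0],[0,0,0]], spin=[0,0,0,0,0,0,0,0,0,0])

```text
t: 56.45
position: [413.9, -266.1, 230.9]
tool_rot: [-0.0, 0.987, -0.159, 0.002]
wrist_force: [-0.3, 0.6, -1.5]
finger_gap: 21.4
gripper_force: 0.0
```

```bash
python3 -c "
from h import *
st();go(612,36.8,262,-75.7)
import io,contextlib
b=io.StringIO()
with contextlib.redirect_stdout(b): hmap()
t=b.getvalue();print(t[t.index('side'):])"
```

```text
t 56.45 pos [ 413.9 -266.1  230.9] yawx -18.3 yawy -108.3 j [-0.25  0.14 -0.04 -0.   -1.39  1.5 ] F [-0.3  0.6 -1.5] T [0.024 0.056 0.008] gap 21.4 gf 0.0
total [36.2   0.37 -3.05] rows 9 each [ 4.022  0.041 -0.339]
side rows: x high->low; cols: y high->low; first col y= -200
 459   2   0   1   0  -1   0  -2   0   1  -1   0   0  -2  -1   .   0   .   .   .   .   0   .   .  -2  -1  -3   0  -1   0   0  -2  -2
 456   .  -4  -3  -2  -1   0   0  -2   1   .   0   0   3  -1  -2   0   0   0  -4  -1   0   .  -1  -3  -1   0   0  -1  -2  -1  -2  -2
 453   0  -3  -3   0   0   0  -2   1   .   0  -3  -2  -1   .   0  -2  -1   2   0   0  -1   0   0  -1   0  -3   0   0  -1  -1  -1  -2
 450   0  -1   0   0  -1   0   0   .   0   0  -3   0   0  -1  -4  -2  -1   2  -2  -2   0   0   1   0   0  -2   0  -3   .   0   0   0
 447   0   0   1   1   0   0   0  -1   0  -1   .  -2  -3   0  -1 113 114 112 113 107 108   0   0   0  -1   0   .  -1  -1   0   0   .
 444   3  -1  -1  -1   0  -1  -1   0  -1   0   .  -1  -3   0 104 114 114 112 113 108 107   0   0  -1   0  -1  -3  -1   .  -1   0   0
 441   3   3   .  -3  -1 
[... 2732 characters left out ...]
  .   .   .   .   .   .   .   .   .
 378   0  -4   0  -1   0  -1   0  -2  -1   0   0 106 109   0 106 107 107   3   .   .   .   .   .   .   .   .   .   .   .   .   .   .
 375   1   1   0   0   0   0   0  -1  -1  -2   0   0 107 107 105 105   2   3   .  -1   .   .   .   .   .   .   .   .   .   .   .   .
 372   0  -3   0  -1   1  -1   0   0  -2  -2   0   1   1  -2   0   0   .  -1   0  -1  -1  -1   .   .   .   .   .   .   .   .   .   .
 369   0  -1   0   0   1  -2  -1  -3  -2  -1  -2  -1  -1  -2  -1  -1  -1  -2   0   0   0   0  -2  -2   .   .   .   .   .   .   .   .
 366   0  -3  -1   0  -2  -1  -1  -1   0  -1  -2  -1  -3   0   0   0  -1   .   1   1  -1   0  -2  -1  -1   .   .   .   .   .   .   .
```

All three tubes stand on the cup's floor (tops at about 117, 115 and 111 mm) and the cup is upright. Now to shut the cover.

Request:
jog_arm(fingers=[-0.4,-0.4,-0.4,-0.4,-0.4,-0.4,-0.4,-0.4,-0.4,-0.4], slide=[[0,0,-1],[0,0,-1],[0,0,-1],[0,0,-0.5],[0,0,0],[0,0,0],[0,0,0],[0,0,0],[0,0,0],[0,0,0]], spin=[8.4,8.4,8.4,8.4,8.4,8.4,8.4,8.4,8.4,0])

```text
t: 57.55
position: [412.8, -265.9, 263.3]
tool_rot: [-0.001, -0.682, 0.731, 0.001]
wrist_force: [-0.8, -0.5, -0.6]
finger_gap: 25.5
gripper_force: 0.0
```

```bash
python3 - <<'E'
from h import *
st();go(609.5,42,267)
p,d=snap('side');q=p.astype(int)
# handle bar points: high points near hinge
P,D=snap('top');dd=np.array([(u,v) for v in range(120,260) for u in range(220,340)]);w=depthpt('top',dd,D)
k=(w[:,2]>212)&(w[:,2]<245)&(w[:,0]>560);c=w[k];print(len(c),c.mean(0),c.min(0),c.max(0))
E
```

```text
t 57.55 pos [ 412.8 -265.9  263.3] yawx -94.0 yawy 176.0 j [-0.25  0.13  0.03 -0.   -1.48  0.18] F [-0.8 -0.5 -0.6] T [ 0.025 -0.079 -0.014] gap 25.5 gf 0.0
total [-32.09 -17.48  -0.39] rows 9 each [-3.565 -1.942 -0.044]
444 [609.17830543  41.51629573 224.09812679] [601.16104512 -10.43241187 217.92758535] [618.25484392  93.21681879 230.27670497]
```

Request:
jog_arm(fingers=[-0.3,-0.3,-0.3,-0.3,-0.3,-0.3,-0.3,-0.3,-0.3,-0.3,-0.3], slide=[[-3.56,-1.94,0],[-3.56,-1.94,0],[-3.56,-1.94,0],[-3.56,-1.94,0],[-3.56,-1.94,0],[-3.56,-1.94,0],[-3.56,-1.94,0],[-3.56,-1.94,0],[-3.56,-1.94,0],[0,0,0],[0,0,0]], spin=[0,0,0,0,0,0,0,0,0,0,0])

```text
t: 58.75
position: [609.4, 42.3, 263.3]
tool_rot: [-0.001, -0.684, 0.73, 0.0]
wrist_force: [-0.4, 0.5, 0.8]
finger_gap: 29.8
gripper_force: 0.0
```

```bash
python3 -c "
from h import *
st();go(609.2,41,203)"
```

```text
t 58.75 pos [609.4  42.3 263.3] yawx -93.7 yawy 176.3 j [ 0.32  0.38  0.36 -0.   -1.55 -0.39] F [-0.4  0.5  0.8] T [-0.015  0.07   0.017] gap 29.8 gf 0.0
total [0.13 0.   6.03] rows 2 each [6.400e-02 2.000e-03 3.015e+00]
```

Request:
jog_arm(fingers=[-0.3,-0.3,-0.3,-0.3,-0.9,-0.9,-0.9,-0.9,-0.9,-0.9], slide=[[0,0,2],[0,0,2],[0,0,2],[0,0,0],[0,0,0],[0,0,0],[0,0,0],[0,0,0],[0,0,0],[0,0,0]], spin=[0,0,0,0,0,0,0,0,0,0], newtons=40)

```text
t: 59.75
position: [609.8, 40.8, 206.0]
tool_rot: [0.0, -0.682, 0.731, -0.001]
wrist_force: [-2.0, -3.3, 5.4]
finger_gap: 8.0
gripper_force: 39.6
```

```bash
python3 -c "
from h import *
st()
import numpy as np
t=np.linspace(1.385,-.01,25);x=-164*np.cos(t)+48*np.sin(t);z=48*np.cos(t)+164*np.sin(t)
for i in (0,12): print([[0,round(float(-a/10),2),round(float(-b/10),2)] for a,b in zip(np.diff(x)[i:i+12],np.diff(z)[i:i+12])])"
```

```text
t 59.75 pos [609.8  40.8 206. ] yawx -93.9 yawy 176.1 j [ 0.32  0.38  0.22  0.   -1.41 -0.39] F [-2.  -3.3  5.4] T [-1.163  0.666 -0.042] gap 8.0 gf 39.6
[[0, 0.99, -0.07], [0, 0.99, -0.01], [0, 0.99, 0.05], [0, 0.99, 0.1], [0, 0.98, 0.16], [0, 0.97, 0.22], [0, 0.95, 0.27], [0, 0.94, 0.33], [0, 0.92, 0.38], [0, 0.89, 0.43], [0, 0.87, 0.49], [0, 0.84, 0.54]]
[[0, 0.8, 0.58], [0, 0.77, 0.63], [0, 0.73, 0.67], [0, 0.69, 0.71], [0, 0.65, 0.75], [0, 0.6, 0.79], [0, 0.56, 0.82], [0, 0.51, 0.85], [0, 0.46, 0.88], [0, 0.4, 0.91], [0, 0.35, 0.93], [0, 0.3, 0.95]]
```

Request:
jog_arm(fingers=[-0.9,-0.9,-0.9,-0.9,-0.9,-0.9,-0.9,-0.9,-0.9,-0.9,-0.9,-0.9], slide=[[0,0.99,-0.07],[0,0.99,-0.01],[0,0.99,0.05],[0,0.99,0.1],[0,0.98,0.16],[0,0.97,0.22],[0,0.95,0.27],[0,0.94,0.33],[0,0.92,0.38],[0,0.89,0.43],[0,0.87,0.49],[0,0.84,0.54]], spin=[0,0,0,0,0,0,0,0,0,0,0,0])

```text
t: 60.95
position: [497.9, 48.9, 176.9]
tool_rot: [0.002, -0.683, 0.731, -0.002]
wrist_force: [1.9, -5.0, 2.6]
finger_gap: 8.3
gripper_force: 41.1
```

```bash
python3 -c "
from h import *
st()"
```

```text
t 60.95 pos [497.9  48.9 176.9] yawx -93.9 yawy 176.1 j [ 0.41  0.18 -0.13  0.   -1.26 -0.48] F [ 1.9 -5.   2.6] T [-1.442 -1.326  0.003] gap 8.3 gf 41.1
```

Request:
jog_arm(fingers=[-0.9,-0.9,-0.9,-0.9,-0.9,-0.9,-0.9,-0.9,-0.9,-0.9], slide=[[0,0.8,0.58],[0,0.77,0.63],[0,0.73,0.67],[0,0.69,0.71],[0,0.65,0.75],[0,0.6,0.79],[0,0.56,0.82],[0,0.51,0.85],[0,0.46,0.88],[0,0,0]], spin=[0,0,0,0,0,0,0,0,0,0])

```text
t: 61.95
position: [438.1, 53.4, 107.0]
tool_rot: [-0.0, -0.682, 0.731, 0.0]
wrist_force: [6.7, -4.8, -5.5]
finger_gap: 8.3
gripper_force: 39.8
```

```bash
python3 -c "
from h import *
st()"
```

```text
t 61.95 pos [438.1  53.4 107. ] yawx -93.9 yawy 176.1 j [ 0.48  0.12 -0.39 -0.   -1.06 -0.55] F [ 6.7 -4.8 -5.5] T [-1.257 -2.036 -0.015] gap 8.3 gf 39.8
```

Request:
jog_arm(fingers=[-0.9,-0.9,-0.9,-0.9,-0.9,-0.9], slide=[[0,0.38,0.91],[0,0.3,0.93],[0,0.2,0.7],[0,0,0.3],[0,0,0],[0,0,0]], spin=[0,0,0,0,0,0])

```text
t: 62.55
position: [429.6, 53.9, 82.5]
tool_rot: [0.0, -0.683, 0.731, -0.0]
wrist_force: [-11.9, -1.1, 29.5]
finger_gap: 8.5
gripper_force: 44.0
```

```bash
python3 -c "
from h import *
st()"
```

```text
t 62.55 pos [429.6  53.9  82.5] yawx -93.9 yawy 176.1 j [ 0.49  0.13 -0.45  0.   -0.99 -0.56] F [-11.9  -1.1  29.5] T [-0.399  3.916 -0.058] gap 8.5 gf 44.0
```

The cover is shut, at the same grip pose as at the start and pressing on its seat. I'll release it, rise, and wind the wrist up for the nut.

Request:
jog_arm(fingers=[-0.3,-0.3,-0.3,-0.3,-0.3,-0.3,-0.3,-0.3,-0.3,-0.3,-0.3,-0.3], slide=[[0,0,-0.2],[0,0,0],[0,0,0],[0,0,0],[0,0,-2],[0,0,-3],[0,0,-3],[0,0,-2],[0,0,0],[0,0,0],[0,0,0],[0,0,0]], spin=[0,0,0,0,0,0,0,-8.3,-8.3,-8.3,-8.3,-8.3])

```text
t: 63.75
position: [429.8, 53.9, 181.8]
tool_rot: [0.0, 0.898, -0.439, -0.0]
wrist_force: [-1.2, -0.5, -0.7]
finger_gap: 29.9
gripper_force: 0.0
```

Request:
jog_arm(fingers=[-0.3,-0.3,-0.3,-0.3,-0.3,-0.3,-0.3,-0.3,-0.3,-0.3,-0.3,-0.3], slide=[[0,0,0],[0,0,0],[0,0,0],[0,0,0],[0,0,0],[0,0,0],[0,0,0],[0,0,0],[0,0,0],[0,0,0],[0,0,0],[0,0,0]], spin=[-8.3,-8.3,-8.3,-8.3,-8.3,-8.3,-8.3,-8.3,-8.3,-8.3,-8.3,0])

```text
t: 64.95
position: [429.8, 53.9, 181.8]
tool_rot: [-0.0, 0.943, 0.333, -0.001]
wrist_force: [-0.2, 0.7, 0.1]
finger_gap: 29.9
gripper_force: 0.0
```

```bash
python3 - <<'E'
from h import *
st();go(514.3,-87,185)
P,D=snap('top');dd=np.array([(u,v) for v in range(200,310) for u in range(225,340)]);w=depthpt('top',dd,D)
p,d=snap('side');dd=np.array([(u,v) for v in range(200,330) for u in range(270,400)]);w2=depthpt('side',dd,d)
for n,x in(('top',w),('side',w2)):
    l=np.array([(x[:,0]-530.7)*.9976-(x[:,1]-8.5)*.0698,(x[:,0]-530.7)*.0698+(x[:,1]-8.5)*.9976,x[:,2]]).T
    k=(abs(l[:,0]+104)<7)&(l[:,1]>-15)&(l[:,1]<90)&(l[:,2]>60)&(l[:,2]<140);print(n,k.sum(),l[k].mean(0).round(1),np.percentile(l[k][:,2],[50,90]))
E
```

```text
t 64.95 pos [429.8  53.9 181.8] yawx 38.9 yawy -51.1 j [ 0.49  0.05 -0.27 -0.   -1.26  1.76] F [-0.2  0.7  0.1] T [-0.024  0.059  0.033] gap 29.9 gf 0.0
total [-2.28 16.27 -0.33] rows 4 each [-0.571  4.067 -0.082]
top 67 [-103.2   -4.9  101.9] [101.90149533 104.47775223]
side 196 [-103.3   40.4  100.9] [101.33758918 103.11123711]
```

Request:
jog_arm(fingers=[-0.3,-0.3,-0.3,-0.3,-0.3,-0.3], slide=[[-0.57,4.07,0],[-0.57,4.07,0],[-0.57,4.07,0],[-0.57,4.07,0],[0,0,0],[0,0,0]], spin=[0,0,0,0,0,0])

```text
t: 65.65
position: [514.5, -87.9, 181.6]
tool_rot: [-0.0, 0.944, 0.331, -0.001]
wrist_force: [-0.3, -0.8, -0.7]
finger_gap: 29.9
gripper_force: 0.0
```

```bash
python3 -c "
from h import *
st();go(514.3,-87.2,84)"
```

```text
t 65.65 pos [514.5 -87.9 181.6] yawx 38.6 yawy -51.4 j [ 0.13  0.22 -0.06 -0.   -1.29  2.11] F [-0.3 -0.8 -0.7] T [ 0.052  0.036 -0.008] gap 29.9 gf 0.0
total [ 0.04 -0.06  9.76] rows 3 each [ 0.013 -0.02   3.254]
```

Request:
jog_arm(fingers=[-0.3,-0.3,-0.3,-0.3,-0.3,-0.3,-0.9,-0.9,-0.9,-0.9,-0.9,-0.9], slide=[[0,-0.05,3],[0,0,2.8],[0,0,2],[0,0,1.2],[0,0,0.8],[0,0,0],[0,0,0],[0,0,0],[0,0,0],[0,0,0],[0,0,0],[0,0,0]], spin=[0,0,0,0,0,0,0,0,0,0,0,0], newtons=30)

```text
t: 66.85
position: [515.6, -86.3, 85.4]
tool_rot: [0.0, 0.943, 0.333, 0.002]
wrist_force: [3.4, 5.1, 3.1]
finger_gap: 12.3
gripper_force: 31.6
```

Request:
jog_arm(fingers=[-0.9,-0.9,-0.9,-0.9,-0.9,-0.9,-0.9,-0.9,-0.9,-0.9,-0.9,-0.9], slide=[[0,0,0.018],[0,0,0.018],[0,0,0.018],[0,0,0.018],[0,0,0.018],[0,0,0.018],[0,0,0.018],[0,0,0.018],[0,0,0.018],[0,0,0.018],[0,0,0.018],[0,0,0.018]], spin=[8,8,8,8,8,8,8,8,8,8,8,8])

```text
t: 68.05
position: [515.1, -89.1, 83.3]
tool_rot: [0.001, 0.877, -0.48, 0.002]
wrist_force: [1.5, -7.9, 1.3]
finger_gap: 11.8
gripper_force: 31.7
```

```bash
python3 -c "
from h import *
st()"
```

```text
t 68.05 pos [515.1 -89.1  83.3] yawx -57.4 yawy -147.4 j [ 0.13  0.3  -0.23  0.   -1.04  0.43] F [ 1.5 -7.9  1.3] T [-2.402 -0.928  0.117] gap 11.8 gf 31.7
```

Request:
jog_arm(fingers=[-0.9,-0.9,-0.9,-0.9,-0.9,-0.9,-0.9,-0.9,-0.9,-0.9], slide=[[0,0,0.018],[0,0,0.018],[0,0,0.018],[0,0,0.018],[0,0,0.018],[0,0,0.018],[0,0,0.018],[0,0,0.018],[0,0,0.018],[0,0,0.018]], spin=[8,8,8,8,8,8,8,8,8,8])

```text
t: 69.05
position: [512.4, -88.8, 80.7]
tool_rot: [-0.002, -0.363, 0.932, -0.001]
wrist_force: [-4.1, -3.2, 6.4]
finger_gap: 12.3
gripper_force: 33.3
```

```bash
python3 -c "
from h import *
st()"
```

```text
t 69.05 pos [512.4 -88.8  80.7] yawx -137.5 yawy 132.5 j [ 0.13  0.3  -0.24  0.   -1.04 -0.96] F [-4.1 -3.2  6.4] T [-1.19   1.354  0.06 ] gap 12.3 gf 33.3
```

Request:
jog_arm(fingers=[-0.9,-0.9,-0.9,-0.9,-0.9], slide=[[0,0,0.01],[0,0,0.01],[0,0,0.01],[0,0,0.01],[0,0,0]], spin=[8,8,8,8,0])

```text
t: 69.55
position: [511.9, -87.9, 80.2]
tool_rot: [-0.002, -0.093, 0.996, -0.001]
wrist_force: [-5.8, 0.7, 5.6]
finger_gap: 12.4
gripper_force: 30.9
```

```bash
python3 -c "
from h import *
st()"
```

```text
t 69.55 pos [511.9 -87.9  80.2] yawx -169.4 yawy 100.6 j [ 0.13  0.3  -0.24  0.   -1.04 -1.52] F [-5.8  0.7  5.6] T [-0.063  1.87  -0.029] gap 12.4 gf 30.9
```

Request:
jog_arm(fingers=[-0.9,-0.9,-0.9,-0.9], slide=[[0,0,0],[0,0,0],[0,0,0],[0,0,0]], spin=[5,5,5,0])

```text
t: 69.95
position: [513.3, -87.4, 80.1]
tool_rot: [-0.001, 0.036, 0.999, -0.0]
wrist_force: [-2.2, 0.6, 3.1]
finger_gap: 12.2
gripper_force: 29.4
```

```bash
python3 -c "
from h import *
st()"
```

```text
t 69.95 pos [513.3 -87.4  80.1] yawx 175.8 yawy 85.8 j [ 0.13  0.3  -0.24  0.   -1.04 -1.78] F [-2.2  0.6  3.1] T [-0.03   0.813  0.003] gap 12.2 gf 29.4
```

Request:
jog_arm(fingers=[-0.9,-0.9,-0.9,-0.9,-0.9,-0.9], slide=[[0,0,0],[0,0,0],[0,0,0],[0,0,0],[0,0,0],[0,0,0]], spin=[5,5,5,5,5,0])

```text
t: 70.55
position: [513.3, -87.1, 80.9]
tool_rot: [-0.001, 0.251, 0.968, -0.001]
wrist_force: [-5.6, 2.8, 9.1]
finger_gap: 12.5
gripper_force: 53.7
```

```bash
python3 -c "
from h import *
st()"
```

```text
t 70.55 pos [513.3 -87.1  80.9] yawx 150.9 yawy 60.9 j [ 0.13  0.3  -0.24  0.   -1.04 -2.21] F [-5.6  2.8  9.1] T [0.726 1.859 0.099] gap 12.5 gf 53.7
```

Request:
jog_arm(fingers=[-0.9,-0.9,-0.9,-0.9,-0.9], slide=[[0,0,0],[0,0,0],[0,0,0],[0,0,0],[0,0,0]], spin=[5,5,5,5,0])

```text
t: 71.05
position: [513.6, -86.9, 81.0]
tool_rot: [-0.0, 0.415, 0.91, -0.0]
wrist_force: [-4.3, 2.5, 8.6]
finger_gap: 12.8
gripper_force: 58.1
```

```bash
python3 -c "
from h import *
st()"
```

```text
t 71.05 pos [513.6 -86.9  81. ] yawx 130.9 yawy 40.9 j [ 0.13  0.3  -0.23  0.   -1.04 -2.56] F [-4.3  2.5  8.6] T [1.134 1.629 0.093] gap 12.8 gf 58.1
```

Request:
jog_arm(fingers=[-0.3,-0.3,-0.3,-0.3,-0.3,-0.3,-0.3,-0.3], slide=[[0,0,0],[0,0,0],[0,0,0],[0,0,-3],[0,0,-4],[0,0,-4],[0,0,0],[0,0,0]], spin=[0,0,0,0,0,0,0,0])

```text
t: 71.85
position: [514.6, -86.8, 190.7]
tool_rot: [0.001, 0.416, 0.91, 0.001]
wrist_force: [0.2, 0.4, -0.9]
finger_gap: 30.0
gripper_force: 0.0
```

```bash
python3 - <<'E'
from h import *
st();p,d=snap('side');a=np.load('sidep.npy')
o=cv2.imread('pics/c3.png')[:,385:,::-1] # unscrewed crop, 11x of rows190-230, cols285-320
f=lambda q:cv2.resize(q[190:230,285:320],None,fx=11,fy=11,interpolation=cv2.INTER_CUBIC)
A,B=f(a),f(p)
for n,im in(('start',A),('open',o),('now',B)):
    q=im.astype(int);m=(q[:,:,0]-q[:,:,2]>50)&(np.arange(385)[None]>145)&(np.arange(385)[None]<260)
    r=[int(m[v].sum()) for v in range(160,330,6)];print(n,r)
print('mean|now-start|',np.abs(A.astype(int)-B)[160:300,140:250].mean(),'|now-open|',np.abs(o.astype(int)-B)[160:300,140:250].mean())
E
```

```text
t 71.85 pos [514.6 -86.8 190.7] yawx 130.9 yawy 40.9 j [ 0.13  0.21 -0.05 -0.   -1.31 -2.56] F [ 0.2  0.4 -0.9] T [-0.003  0.125  0.029] gap 30.0 gf 0.0
start [0, 4, 9, 9, 9, 8, 10, 45, 60, 62, 67, 60, 66, 62, 62, 57, 53, 48, 47, 58, 80, 97, 104, 107, 111, 113, 113, 112, 109]
open [0, 3, 8, 8, 9, 32, 53, 61, 72, 82, 80, 60, 59, 55, 46, 44, 46, 47, 49, 60, 80, 97, 104, 107, 111, 113, 113, 112, 109]
now [0, 4, 8, 9, 9, 9, 8, 35, 56, 62, 67, 61, 67, 62, 61, 55, 52, 47, 48, 59, 80, 97, 104, 107, 111, 113, 113, 112, 109]
mean|now-start| 4.743398268398268 |now-open| 21.309372294372295
```

The nut is back at, or slightly below, its starting height, so it is tight. Last I check the cup, then hand in.

```bash
python3 - <<'E'
from h import *
p,d=snap('side');dd=np.array([(u,v) for v in range(125,205) for u in range(285,350)]);w=depthpt('side',dd,d);n=np.hypot(w[:,0]-414,w[:,1]+248)<48
r=w[n&(w[:,2]>76)&(w[:,2]<82)];print(cv2.minEnclosingCircle(r[:,:2].astype(np.float32)))
for x0,x1,y0,y1 in((370,398,-260,-225),(398,422,-275,-250),(426,452,-270,-235)):
    c=w[n&(w[:,0]>x0)&(w[:,0]<x1)&(w[:,1]>y0)&(w[:,1]<y1)&(w[:,2]>95)&(w[:,2]<140)];print(len(c),c.mean(0).round(1),c.max(0).round())
st()
E
```

```text
((414.80181884765625, -243.26763916015625), 21.170869827270508)
17 [ 394.  -253.   105.4] [ 398. -248.  110.]
21 [ 402.2 -253.6  104.7] [ 407. -251.  113.]<stdin>:5: RuntimeWarning: Mean of empty slice.
  ret = um.true_divide(
Traceback (most recent call last):
ValueError: zero-size array to reduction operation maximum which has no identity
```

```bash
python3 - <<'E'
from h import *
hmap((405,-245),80,5)
E
```

```text
top rows: x high->low; cols: y high->low; first col y= -165
 482   5   5   2   5   4   6   6   4   2   2   5   1   1   3   3   0   4   2   1   2   3   1   3   1   2   1   0   3   0   .   .   .
 477   1   4   3   6   6   6   4   2   0   2   2   2   2   1   2   3   3   2   2   1   4   2   2   0   0   2   3   4   1   .   .   .
 472   2   4   5   6   6   9   4   1   3   0   3   1   3   1   5   2   2   0   2   3   1   4   1   3   1   1   1   1   1   .   .   .
 467   1   7   3   5   6   6   5   1   0   2   0   2   2   2   2   2   2   0   3   3   4   1   1   3  -1   .   .   .   .   .   .   .
 462   3   5   3   4   4   6   5   3   1   2   2   1   2   5   3   1   2   1   4 113 114 111 111   .   .   .   .   .   .   .   .   .
 457   3   5   7   7   5   6   2   2   2   5   0   2   1   5   2   2  32  80 111 117 115 115 113   .   .   .   .   0   2   .   .   .
 452   5   5   4   5   4   6   1   1   1   1   3   1   2   2   5  83  81  80 111 117 118 118 116   .   .   .   .   .   1   .   .   .
 447   4   7   5   0   2   2   6   4   3   3   2   3   3   6  82  83  46  79 104 114 117 117 115  80  80   . 
[... 6832 characters left out ...]
 -2  -1   .   .   .   .   .   .   .
 347  -3  -4  -2  -3  -3  -4  -2  -2  -2  -3  -4  -3  -2  -2  -1  -3  -2  -2   1   0  -3  -3   .   .   .   .   .   .   .   .   .   .
 342   .   .   .   .  -3   .  -2   .   .   .   .   .   .   .   .   .   .   0   1  -1  -2   .   .   .   .   .   .   .   .   .   .   .
 337   .   .   .   .   .   .   .   .   .   .   .   .   .   .   .   .   .   .   .  -4  -4   .   .   .   .   .   .   .   .   .   .   .
 332   .   .   .   .   .   .   .   .   .   .   .   .   .   .   .   .   .   .   .   .   .   .   .   .   .   .   .   .   .   .   .   .
 327   .   .   .   .   .   .   .   .   .   .   .   .   .   .   .   .   .   .   .   .   .   .   .   .   .   .   .   .   .   .   .   .
```

The cup was nudged about 15 mm aside (the announced disturbance). Its rim is level at 80 mm and all three tubes still stand in it, with the robot clear, so I'm handing in.

```bash
python3 -c "
from workcell import bot
print(bot.close_job())"
```

```text
the job is handed in; nothing more can be done
None
```

I handed the job in at about 72 s: all three swab tubes stand in the upright steel cup, the cover is shut and the lock nut is screwed down tight. The hand-in call returned no verdict, so this rests on my own final measurements.

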